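# Weigh the box from the back of the tray

## Robot

A 6-joint arm with a two-finger parallel gripper is mounted at the origin on the work surface. World frame = base frame: x ahead of the robot, y to its left, z up, the work surface at z = 0. Lengths are in m, angles in rad, forces in N, time in s.
With the tool pointing down it reaches from about 0.35 to 0.975 m from the base axis. Payload 4.9 kg.
Tool frame: the origin (TCP) lies between the finger pads; the fingertips stand 25 mm ahead of it and the grasp point (between the pads) lies 6 mm ahead of it; z points along the fingers, y is the line along which they close (so a half turn about z gives the same grasp; the last joint's range is limited). The gripper opens to 85 mm and grips with 20 to 120 N. Pads are 22 mm wide; open, the fingers measure 114 mm over their backs; the gripper's body (76 mm by 85 mm) begins 54 mm behind the grasp point. The pads swing forward as they close: fully open they stand 13 mm farther back than shut.
Start: joints at [-1.45, 0.053, 1.613, -0, 1.476, -0.119], TCP at [0.148, -0.607, 0.224] pointing down, gripper open.
Joint ranges: [-3.01, 3.01], [-1.01, 2.22], [0.06, 2.58], [-1.02, 4.17], [0.09, 2.62], [-3.14, 3.14]. Speed limits (rad/s): [2.57, 2.57, 3.14, 3.14, 3.14, 3.14].

## Interface

Orientations are given as a unit quaternion [w, x, y, z].
In Python, from plant import manip gives the robot as it stands.
- The arm moves only by the shell command python3 -m inch 'ROWS'. ROWS is JSON, a list of rows, each a list of 3 entries, a list of its own where there are three numbers: the shift along the tool's x, y, z in m, then the turn, a rotation vector about the tool's x, y, z in rad, then the opening, from 0 (shut) to 1 (fully open). A call has 1 to 8 rows; each row shifts and turns the commanded pose from where the row before left it, along the tool's axes as they then stand; what a row does not reach is not made up. A row lasts 1/10 s, in which the tool goes at most 50 mm and 8.59 degrees, less where a joint would pass 70% of its speed; a pose out of reach is approached as far as the arm can. A call with a gripper value outside its range is refused whole. The fingers move at their own pace and stop on an object; the grip force is fixed at half the most. Time passes only in rows, so rows that do not move let the fingers close. It gives the time, the measured TCP pose, the force, the opening and the grip force at its end, in the units of the state.
- manip.state(): the state, without advancing time (a new reading comes with each control period).
- manip.grab_frame(name): name is "scene" or "top"; returns (picture, depth): 480x640x3 uint8, red, green, blue; 480x640 float32, m along the optical axis (not along the pixel's ray), 0 where there is no reading.
- manip.camera_params(name): a dict with "camera_matrix" (3x3 intrinsics, pixels), "rvec" (rotation vector, rad) and "tvec" (3), from world to camera coordinates, as OpenCV has them. Camera axes: x right, y down, z forward; pixel columns grow to the right and rows downward; lengths in m; the calibration is good to about 2 mm. A picture is of the moment at which its call begins. camera_params takes no time and is no camera call.
- manip.job_done(): hands the job in; it is judged then, once.
Trained networks look in the newest picture that a camera, given by its name, has taken for a name from the list of things; names that differ only in an ending like _2 or _b are one class to them, and where a whole thing is asked for, a point or a joint stands for the part that bears it (a point fixed in the world has none). Each returns a list of dicts, best first, with "score" (0 to 1); they miss things now and then, are a little off and sometimes report something else, mostly with a low value. They report only what shows in the picture. A call takes as long as a camera call.
- manip.look_for(camera, label): "point" ([x, y, z] in m, in world coordinates, good to about 4 mm: the middle of the surface that is visible of it).
The state is a dict: "time": time; "joint_pos": joint angles; "joint_vel": joint speeds; "joint_efforts": joint torques, N m; "tool_pos": TCP position; "tool_rot": TCP orientation; "contact_force": force on the tool from outside, world axes, zero at the start; "ft_torque": the same for the moment, N m; "gripper_width": opening from 0.0 (shut) to 1.0 (fully open); "grasp_force": force on a finger pad.
Only numpy, scipy, OpenCV 4.12 (cv2) and the standard library are available. Lean on these libraries where they do the work, as an engineer would, in place of code of your own. Each camera call takes 0.05 s, during which the arm holds its last target. There are 200 camera calls.

## Task

Weigh the long lidded box that stands at the back of the low steel tray: first clear the pepper mill, the steel shaker and the square tin from in front of it, standing all three together on the white cutting board, then set the box on the kitchen scale, centred and lying lengthwise along the plate. Finally stand the three back in the tray, each within about a centimetre of where it stood at the start, so remember their places. Keep everything upright, and leave the salt cellar, the bowl and the cup where they are.

Things in the scene. Friction and masses are not known exactly. Their poses are not given: they have to be found in the camera images.
- box: Long grey plastic box with a flat white lid held by two thin steel clips, closed, 190 mm long (its y), 60 mm wide (its x, 64 over the clips, which are thin and seen only), 75 mm high, 0.3 to 0.6 kg. Origin: centre of the underside; z up. Stands at the back (+x side) of the tray, its length across the tray. Grip it across its width, at mid-length; about 15 mm separate it from the things in front.
- mill: Dark wooden pepper mill, turned, 140 mm high: foot 54 mm across up to 25 mm, waist 38 mm, cylindrical head 50 mm across from 88 to 122 mm above the underside (grip there), small knob on top. Origin: centre of the underside; z up.
- shaker: Round stainless shaker, plain cylinder 56 mm across up to 118 mm, bevelled perforated lid to 126 mm high. Origin: centre of the underside; z up.
- tin: Square aluminium tin with a grey lid, 50 x 50 mm (sides along its x and y), 120 mm high. Origin: centre of the underside; z up. The mill, shaker and tin stand in a row across the front part of the tray, 95 mm apart, in any order, nearer the robot than the box; grip them along the row (one finger in each gap) and high, about 100 mm above the underside, so that the hand clears the neighbours.
- tray: Low steel tray, fixed, 210 mm (its x, away from the robot) by 320 mm (its y), floor 6 mm above the counter, rim 14 mm above the counter. Origin: centre of its underside. The box stands at about 45 mm and the row of three at about -25 mm along its x.
- board: White plastic cutting board, fixed, 300 mm (its x) by 140 mm (its y), 12 mm thick, empty, to the left or right of the tray. Origin: centre of its underside; z up. The cleared things stand here; three fit in a row along its x.
- scale: Flat kitchen scale, fixed, white housing 235 x 155 mm with a steel weighing plate 185 mm (its x, lengthwise) by 150 mm (its y), on the other side of the tray from the board. Origin: on the counter under the centre of the plate; z up. The plate's top is 45 mm above the origin and does not give. Display and keys are at the -x end.
- salt: Small white ceramic salt cellar, cylinder 34 mm across, 55 mm high, loose, in the tray's back left corner beside the end of the box. Not to be moved. Origin: centre of the underside.
- bowl: Small loose steel bowl, 80 mm across, 40 mm high, beyond the board or the scale. Not to be moved. Origin: centre of the underside.
- cup: Loose white cup without handle, 72 mm across, 75 mm high, beyond the board or the scale. Not to be moved. Origin: centre of the underside.

How it is judged:
On the way, in this order (a step that is already met when the one before it is completed fails the run):
1. the mill, the shaker and the tin all stand upright on the board, the box still in its place (x of mill in the frame of board between -0.15 and 0.15 m and y of mill in the frame of board between -0.07 and 0.07 m and z of mill in the frame of board between 0.006 and 0.018 m and linear speed of each of mill, shaker, tin below 0.02 m/s and angular speed of each of mill, shaker, tin below 0.3 rad/s and angle between each of mill, shaker, tin's own z axis and vertical below 0.1 rad and x of shaker in the frame of board between -0.15 and 0.15 m and y of shaker in the frame of board between -0.07 and 0.07 m and z of shaker in the frame of board between 0.006 and 0.018 m and x of tin in the frame of board between -0.15 and 0.15 m and y of tin in the frame of board between -0.07 and 0.07 m and z of tin in the frame of board between 0.006 and 0.018 m and distance of box from where it was at the start of the episode below 0.02 m), for 0.2 s.
2. the box rests on the scale's plate, centred and lengthwise (horizontal distance between box and scale below 0.015 m and angle between the y axis of box and the x axis of scale, either way round below 0.2 rad and z of box in the frame of scale between 0.039 and 0.051 m and linear speed of box below 0.02 m/s and angular speed of box below 0.3 rad/s and angle between box's own z axis and vertical below 0.1 rad), for 0.2 s.
At the end, for the whole second after the job is handed in: Box upright at rest on the plate, centre within 15 mm of the plate's centre, length within 0.2 rad of the plate's; mill, shaker and tin upright (0.1 rad) and at rest in the tray, each within 15 mm of where it stood at the start, turned any way about the vertical (all of step 2 and distance of each of mill, shaker, tin from where it was at the start of the episode below 0.015 m and linear speed of each of mill, shaker, tin below 0.02 m/s and angular speed of each of mill, shaker, tin below 0.3 rad/s and angle between each of mill, shaker, tin's own z axis and vertical below 0.1 rad); the robot touches nothing.
It fails at once if the salt cellar is moved more than 25 mm (distance of salt from where it was at the start of the episode above 0.025 m).
It fails at once if the bowl is moved more than 25 mm (distance of bowl from where it was at the start of the episode above 0.025 m).
It fails at once if the cup is moved more than 25 mm (distance of cup from where it was at the start of the episode above 0.025 m).
It fails at once if the mill, shaker, tin or box is tipped over (angle between any of mill, shaker, tin, box's own z axis and vertical above 0.6 rad).
It also fails if it takes over 130 s, if anything falls off the work surface, if the arm or the gripper's body presses on something with over 40 N, if the wrist force passes 120 N, or if a joint passes its speed limit or range.

## Working session

There is one attempt and no reset: what is moved stays moved. The work goes in short steps, Python scripts to look and compute and a shell command to move; the robot and the scene stay as the last step left them, time stands still between calls to the robot, and variables do not carry over. Pictures are saved under pics/ and viewed, at most 14 in all, crops included, and the job is handed in when it is done.

```bash
mkdir -p pics; ls
python3 - <<'E'
from plant import manip
import cv2,numpy as np
for c in("scene","top"):
    im,d=manip.grab_frame(c); cv2.imwrite(f"pics/{c}0.png",im[:,:,::-1]); np.save(f"pics/{c}0.npy",d)
    p=manip.camera_params(c); print(c,{k:np.round(v,3).tolist() for k,v in p.items()})
    for n in "box mill shaker tin tray board scale salt bowl cup".split():
        r=manip.look_for(c,n); print(n,[(np.round(x["point"],3).tolist(),round(x["score"],2)) for x in r[:2]])
s=manip.state(); print({k:np.round(v,3).tolist() for k,v in s.items()})
E
```

```text
pics
scene {'camera_matrix': [[494.091, 0.0, 316.619], [0.0, 494.091, 230.245], [0.0, 0.0, 1.0]], 'rvec': [1.447, 2.027, -0.95], 'tvec': [0.195, -0.344, 1.322]}
box [([0.658, -0.004, 0.075], 0.62), ([0.576, -0.006, 0.113], 0.16)]
mill [([0.577, -0.01, 0.112], 0.64)]
shaker [([0.571, 0.081, 0.09], 0.9), ([0.657, -0.004, 0.075], 0.45)]
tin [([0.596, -0.098, 0.11], 0.83), ([0.738, -0.268, 0.057], 0.35)]
tray [([0.657, 0.01, 0.002], 0.96), ([0.576, -0.008, 0.11], 0.26)]
board [([0.596, -0.097, 0.109], 0.32)]
scale []
salt [([0.647, 0.12, 0.045], 0.85)]
bowl [([0.72, 0.268, 0.027], 0.65)]
cup []
top {'camera_matrix': [[620.618, 0.0, 320.139], [0.0, 620.618, 238.722], [0.0, 0.0, 1.0]], 'rvec': [2.143, -2.176, 0.133], 'tvec': [0.003, 0.612, 1.377]}
box [([0.626, -0.017, 0.084], 0.94)]
mill [([0.555, -0.013, 0.128], 0.73)]
shaker [([0.542, 0.073, 0.128], 0.66)]
tin [([0.565, -0.111, 0.127], 0.96)]
tray [([0.562, -0.017, 0.008], 0.94)]
board [([0.484, -0.362, 0.014], 0.84)]
scale [([0.489, 0.317, 0.042], 0.66)]
salt [([0.629, 0.114, 0.058], 0.69)]
bowl [([0.746, 0.271, 0.02], 0.59)]
cup [([0.738, -0.29, 0.04], 0.92), ([0.628, -0.019, 0.081], 0.41)]
{'time': 1.1, 'joint_pos': [-1.45, 0.053, 1.613, 0.0, 1.476, -0.119], 'joint_vel': [0.0, -0.001, -0.0, 0.0, -0.001, -0.0], 'joint_efforts': [0.001, -39.369, -37.047, -0.0, 0.0, -0.0], 'tool_pos': [0.148, -0.607, 0.224], 'tool_rot': [-0.0, 0.993, 0.12, 0.0], 'contact_force': [-0.144, 0.841, 0.307], 'ft_torque': [-0.072, -0.029, 0.019], 'grasp_force': 0.0, 'gripper_width': 1.001}
```

View pics/top0.png

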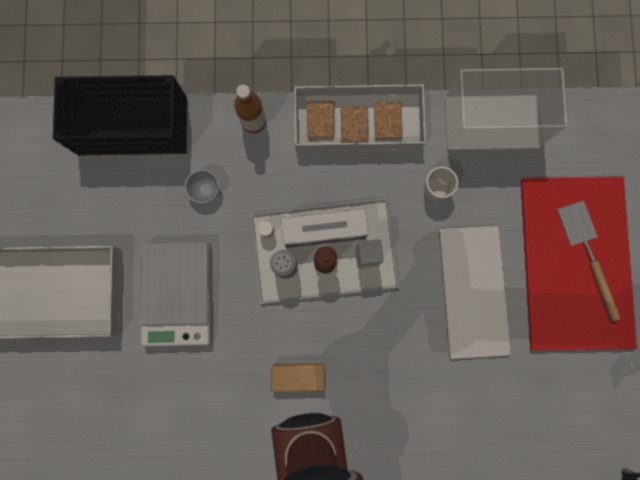

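View pics/scene0.png

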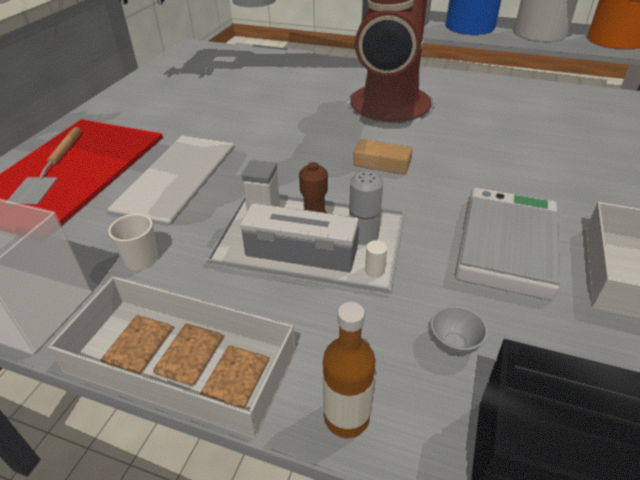

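The top view has +x up and +y left: row left to right shaker (283,262), mill (325,260), tin (370,252). The box is at (325,227), board at (475,291) on the right, scale at (175,290) on the left with its display toward the robot, salt at (265,228). The scene view looks back towards the robot and agrees.

```bash
cat > h.py <<'E'
import cv2,numpy as np
from plant import manip
def cloud(c,d):
    p=manip.camera_params(c);K=np.array(p["camera_matrix"]);R=cv2.Rodrigues(np.array(p["rvec"],float))[0];t=np.array(p["tvec"]).ravel()
    v,u=np.nonzero(d>0);z=d[v,u]
    P=np.stack([(u-K[0,2])*z/K[0,0],(v-K[1,2])*z/K[1,1],z],1)
    return (P-t)@R
def meas(P,c,r,z0,z1):
    m=(np.abs(P[:,0]-c[0])<r[0])&(np.abs(P[:,1]-c[1])<r[1])&(P[:,2]>z0)&(P[:,2]<z1)
    Q=P[m]
    if len(Q)<20: return "few %d"%len(Q)
    (cx,cy),(w,h),a=cv2.minAreaRect(Q[:,:2].astype(np.float32)*1000)
    return "n%d mean %s zmed %.4f p95 %.4f rect c(%.1f,%.1f) s(%.1f,%.1f) a%.1f"%(len(Q),np.round(Q[:,:2].mean(0)*1000,1),np.median(Q[:,2]),np.percentile(Q[:,2],95),cx,cy,w,h,a)
ROI=dict(mill=((.555,-.013),(.04,.04),.09,.16),shaker=((.545,.075),(.04,.04),.09,.16),tin=((.565,-.105),(.04,.04),.1,.16),
 box=((.63,-.017),(.06,.12),.072,.095),board=((.484,-.362),(.19,.1),.008,.02),plate=((.489,.317),(.16,.11),.04,.055),scalebody=((.489,.317),(.18,.12),.02,.055),
 salt=((.629,.114),(.03,.03),.045,.07),bowl=((.73,.27),(.06,.06),.015,.06),cup=((.738,-.28),(.06,.06),.03,.1),tray=((.57,-.017),(.14,.19),.003,.012))
E
python3 - <<'E'
from h import *
for c in("top","scene"):
    P=cloud(c,np.load(f"pics/{c}0.npy"))
    for n,a in ROI.items(): print(c,n,meas(P,*a))
im=cv2.imread("pics/top0.png")[180:370,120:520]; cv2.imwrite("pics/crop0.png",cv2.resize(im,(800,380),interpolation=cv2.INTER_CUBIC))
E
```

```text
top mill n442 mean [560.1 -16.9] zmed 0.1337 p95 0.1454 rect c(561.2,-16.8) s(49.0,48.2) a88.7
top shaker n553 mean [551.1  73.5] zmed 0.1290 p95 0.1342 rect c(552.3,74.2) s(54.9,52.8) a44.2
top tin n577 mean [ 571.9 -112.6] zmed 0.1242 p95 0.1285 rect c(572.6,-113.5) s(50.4,50.7) a5.3
top box n2319 mean [634.1 -16.5] zmed 0.0796 p95 0.0845 rect c(617.7,-17.4) s(102.3,191.0) a3.4
top board n6510 mean [ 487.  -359.7] zmed 0.0114 p95 0.0161 rect c(488.1,-358.3) s(368.7,174.5) a2.3
top plate n4831 mean [514.2 322.6] zmed 0.0437 p95 0.0483 rect c(493.6,323.0) s(230.9,150.5) a0.3
top scalebody n7176 mean [492.7 320.3] zmed 0.0421 p95 0.0477 rect c(494.5,322.7) s(235.5,156.2) a0.4
top salt n182 mean [635.5 116.4] zmed 0.0591 p95 0.0641 rect c(635.7,116.7) s(31.8,32.9) a3.2
top bowl n531 mean [743.9 269.3] zmed 0.0309 p95 0.0413 rect c(738.7,263.7) s(77.1,78.1) a39.6
top cup n468 mean [ 736.9 -286.1] zmed 0.0632 p95 0.0767 rect c(732.1,-281.9) s(70.6,69.9) a86.7
top tray n5835 mean [570.4 -17.5] zmed 0.0057 p95 0.0106 rect c(570.0,-17.9) s(279.8,378.2) a0.0
scene mill n894 mean [573.8  -9.1
[... 357 characters left out ...]
7
scene board n4808 mean [ 504.1 -354.1] zmed 0.0100 p95 0.0117 rect c(488.3,-355.8) s(300.3,140.2) a2.8
scene plate n6489 mean [525.8 327.8] zmed 0.0437 p95 0.0453 rect c(516.1,326.5) s(189.5,150.2) a0.3
scene scalebody n8528 mean [523.2 326.5] zmed 0.0433 p95 0.0452 rect c(494.3,326.0) s(237.2,154.4) a0.3
scene salt n351 mean [639.9 120.8] zmed 0.0588 p95 0.0607 rect c(636.1,120.0) s(34.1,32.7) a13.8
scene bowl n1496 mean [730. 268.] zmed 0.0304 p95 0.0396 rect c(737.9,266.8) s(78.3,78.3) a44.2
scene cup n1630 mean [ 732.  -278.6] zmed 0.0567 p95 0.0732 rect c(730.7,-279.2) s(71.5,71.1) a13.0
scene tray n5144 mean [618.7   2.9] zmed 0.0050 p95 0.0113 rect c(587.7,-12.7) s(213.8,320.9) a5.9
```

View pics/crop0.png

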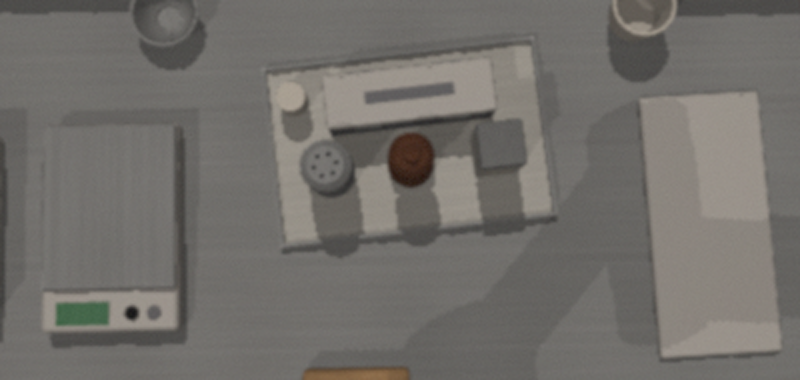

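Crop: tin (499,145), mill (411,158), shaker (327,165), box lid (410,93), plate (110,207) and board (710,225). The row is turned about 6°. The two views agree within about 4 mm and the heights match the text, so I'm moving now, tin first.

```bash
cat > to.py <<'E'
# how far from the present pose to x y z phi(deg): tool-frame shift and turn about tool z
import sys,numpy as np
from plant import manip
from scipy.spatial.transform import Rotation as Ro
s=manip.state();q=np.array(s["tool_rot"]);R=Ro.from_quat(q[[1,2,3,0]]).as_matrix();p=np.array(s["tool_pos"])
phi=np.degrees(np.arctan2(R[1,0],R[0,0]))
print("t%.1f tcp %s phi %.2f tilt %.2fdeg w %.3f gf %.1f F %s q6 %.2f"%(s["time"],np.round(p*1000,1),phi,np.degrees(np.arccos(-R[2,2])),s["gripper_width"],s["grasp_force"],np.round(s["contact_force"],1),s["joint_pos"][5]))
a=list(map(float,sys.argv[1:]))
for i in range(0,len(a),4):
    x,y,z,f=a[i:i+4]; print("to",a[i:i+4],"shift mm",np.round(R.T@(np.array([x,y,z])-p)*1000,1),"turn rad %.3f"%(-np.radians((f-phi+180)%360-180)))
E
python3 -m inch '[[[0,0,0],[0,0,0.136],1],[[0,0,0],[0,0,0],1]]'
python3 -m inch '[[[0.0296,-0.028,0],[0,0,0],1],[[0.0296,-0.028,0],[0,0,0],1],[[0.0296,-0.028,0],[0,0,0],1],[[0.0296,-0.028,0],[0,0,0],1],[[0.0296,-0.028,0],[0,0,0],1],[[0.0296,-0.028,0],[0,0,0],1],[[0.0296,-0.028,0],[0,0,0],1],[[0.0296,-0.028,0],[0,0,0],1]]'
python3 to.py .5725 -.112 .224 6
```

```text
time: 1.3
tool_pos: [0.1485, -0.6071, 0.2242]
tool_rot: [-0.0, 0.999, 0.052, 0.0]
contact_force: [0.8, -0.8, -1.1]
gripper_width: 0.998
grasp_force: 0.0
time: 2.1
tool_pos: [0.3616, -0.3584, 0.2245]
tool_rot: [0.0, 0.999, 0.053, 0.0]
contact_force: [0.3, -0.3, -0.6]
gripper_width: 0.996
grasp_force: 0.0
t2.1 tcp [ 361.6 -358.4  224.5] phi 6.11 tilt 0.04deg w 0.996 gf 0.0 F [ 0.3 -0.3 -0.6] q6 0.54
to [0.5725, -0.112, 0.224, 6.0] shift mm [ 235.9 -222.6    0.4] turn rad 0.002
```

```bash
python3 -m inch '[[[0.0295,-0.0278,0],[0,0,0],1],[[0.0295,-0.0278,0],[0,0,0],1],[[0.0295,-0.0278,0],[0,0,0],1],[[0.0295,-0.0278,0],[0,0,0],1],[[0.0295,-0.0278,0],[0,0,0],1],[[0.0295,-0.0278,0],[0,0,0],1],[[0.0295,-0.0278,0],[0,0,0],1],[[0.0295,-0.0278,0],[0,0,0],1]]' >/dev/null
python3 -m inch '[[[0,0,0],[0,0,0],1],[[0,0,0],[0,0,0],1]]' > /dev/null
python3 to.py .5725 -.112 .112 6
python3 - <<'E'
from h import *
for c in("scene","top"):
    im,d=manip.grab_frame(c); cv2.imwrite(f"pics/{c}1.png",im[:,:,::-1])
E
```

```text
t3.1 tcp [ 572.6 -113.5  224. ] phi 6.16 tilt 0.04deg w 0.995 gf 0.0 F [ 0.2 -0.1 -0.3] q6 1.14
to [0.5725, -0.112, 0.112, 6.0] shift mm [ 1.00e-01 -1.50e+00  1.12e+02] turn rad 0.003
```

View pics/scene1.png

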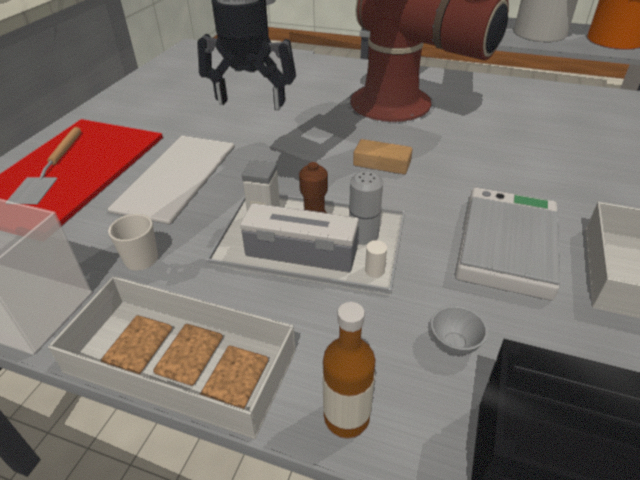

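Run:
```python
from h import *
for c in("scene","top"):
    p=manip.camera_params(c)
    X=np.array([[.5725,-.1135,.212],[.5725,-.1135,.199],[.5725,-.112,.126],[.5725,-.071,.212],[.5725,-.156,.212]])
    print(c,np.round(cv2.projectPoints(X,np.array(p["rvec"],float),np.array(p["tvec"],float),np.array(p["camera_matrix"],float),None)[0][:,0]).tolist())
    im,d=manip.grab_frame(c);P=cloud(c,d)
    m=(P[:,2]>.17)&(P[:,2]<.24)&(abs(P[:,0]-.57)<.12)&(abs(P[:,1]+.11)<.12);Q=P[m]
    print(len(Q),Q.min(0),Q.max(0),Q.mean(0))
im=cv2.imread("pics/top1.png")[150:400,220:520]; cv2.imwrite("pics/crop1.png",cv2.resize(im,(720,600)))
```

```text
scene [[252.0, 123.0], [253.0, 130.0], [258.0, 167.0], [276.0, 127.0], [229.0, 119.0]]Traceback (most recent call last):
  File "<stdin>", line 8, in <module>
    return umr_minimum(a, axis, None, out, keepdims, initial, where)
ValueError: zero-size array to reduction operation minimum which has no identity
```

Run:
```python
from h import *
print(np.round(manip.state()["tool_pos"],4))
for c in("scene","top"):
    im,d=manip.grab_frame(c);P=cloud(c,d)
    for lo in np.arange(.16,.4,.02):
        m=(P[:,2]>lo)&(P[:,2]<lo+.02)&(P[:,0]>.4)&(P[:,0]<.75)&(abs(P[:,1]+.11)<.2);Q=P[m]
        print(c,round(lo,2),len(Q),*(np.round([Q.min(0)[:2],Q.max(0)[:2]],3).tolist() if len(Q) else []))
im=cv2.imread("pics/top1.png")[150:400,220:520]; cv2.imwrite("pics/crop1.png",cv2.resize(im,(720,600)))
```

```text
[ 0.5719 -0.115   0.2242]
scene 0.16 0
scene 0.18 0
scene 0.2 0
scene 0.22 0
scene 0.24 203 [0.559, -0.17] [0.59, -0.057]
scene 0.26 305 [0.559, -0.171] [0.59, -0.057]
scene 0.28 565 [0.552, -0.187] [0.594, -0.039]
scene 0.3 995 [0.55, -0.186] [0.594, -0.041]
scene 0.32 1151 [0.551, -0.184] [0.596, -0.042]
scene 0.34 806 [0.552, -0.181] [0.61, -0.045]
scene 0.36 769 [0.555, -0.145] [0.611, -0.076]
scene 0.38 834 [0.559, -0.146] [0.611, -0.075]
top 0.16 0
top 0.18 0
top 0.2 0
top 0.22 0
top 0.24 0
top 0.26 0
top 0.28 19 [0.553, -0.051] [0.575, -0.042]
top 0.3 54 [0.553, -0.091] [0.577, -0.042]
top 0.32 36 [0.553, -0.089] [0.579, -0.045]
top 0.34 81 [0.555, -0.083] [0.581, -0.048]
top 0.36 39 [0.536, -0.135] [0.562, -0.081]
top 0.38 46 [0.536, -0.133] [0.56, -0.081]
```

The fingertips show in both depth and picture at z≈0.24–0.25, but the stated geometry puts them at about 0.21. I'll check this before descending.

```bash
cat > grip.py <<'E'
from h import *
s=manip.state();x,y,z=s["tool_pos"]
im,d=manip.grab_frame("scene");P=cloud("scene",d)
m=(abs(P[:,0]-x-.01)<.04)&(abs(P[:,1]-y)<.075)&(P[:,2]>z-.03)&(P[:,2]<z+.1);Q=P[m]
for sd in(-1,1):
    q=Q[(Q[:,1]-y)*sd>.0]; q=q[q[:,2]<np.percentile(q[:,2],.5)+.03]
    print("tcp z %.4f w %.2f side %d lowest z %.4f, x %.3f..%.3f y %.3f..%.3f"%(z,s["gripper_width"],sd,np.percentile(q[:,2],1),*np.percentile(q[:,0],[2,98]),*np.percentile(q[:,1],[2,98])))
E
python3 grip.py
python3 -m inch '[[[0,0,0],[0,0,0],0],[[0,0,0],[0,0,0],0],[[0,0,0],[0,0,0],0],[[0,0,0],[0,0,0],0],[[0,0,0],[0,0,0],0],[[0,0,0],[0,0,0],0],[[0,0,0],[0,0,0],0],[[0,0,0],[0,0,0],0]]' | tail -2
python3 grip.py
python3 -m inch '[[[0,0,0],[0,0,0],0.9],[[0,0,0],[0,0,0],0.9],[[0,0,0.03],[0,0,0],0.9],[[0,0,0.03],[0,0,0],0.9],[[0,0,0],[0,0,0],0.9],[[0,0,0],[0,0,0],0.9],[[0,0,0],[0,0,0],0.9],[[0,0,0],[0,0,0],0.9]]' | tail -2
python3 to.py .5725 -.112 .112 6; python3 grip.py
```

```text
tcp z 0.2243 w 1.00 side -1 lowest z 0.2439, x 0.565..0.589 y -0.169..-0.156
tcp z 0.2243 w 1.00 side 1 lowest z 0.2446, x 0.561..0.580 y -0.071..-0.058
gripper_width: -0.002
grasp_force: 0.0
tcp z 0.2242 w -0.00 side -1 lowest z 0.2333, x 0.579..0.585 y -0.126..-0.114
tcp z 0.2242 w -0.00 side 1 lowest z 0.2304, x 0.566..0.585 y -0.114..-0.099
gripper_width: 0.9
grasp_force: 0.0
t5.0 tcp [ 573.7 -114.5  166.6] phi 5.95 tilt 0.21deg w 0.900 gf 0.0 F [-0.1 -0.5  0.5] q6 1.14
to [0.5725, -0.112, 0.112, 6.0] shift mm [-1.1 -2.7 54.6] turn rad -0.001
tcp z 0.1666 w 0.90 side -1 lowest z 0.1832, x 0.568..0.591 y -0.165..-0.151
tcp z 0.1666 w 0.90 side 1 lowest z 0.1825, x 0.564..0.582 y -0.075..-0.061
```

The fingertips sit about 32 mm higher than the reported pose implies, in both picture and depth, while the object heights agree with the text. I'll take heights from vision: reported z = 0.080 puts the tips at about 0.092.

```bash
python3 -m inch '[[[0,-0.002,0.02],[0,0,0],0.9],[[0,0,0.02],[0,0,0],0.9],[[0,0,0.02],[0,0,0],0.9],[[0,0,0],[0,0,0],0.9],[[0,0,0],[0,0,0],0.9]]' |grep -v rot
python3 grip.py; python3 to.py .5725 -.112 .080 6
python3 - <<'E'
from h import *
im,d=manip.grab_frame("scene"); im=im[60:300,140:460]; cv2.imwrite("pics/s2.png",cv2.resize(im[:,:,::-1],(800,600)))
E
```

```text
time: 5.6
tool_pos: [0.5726, -0.1122, 0.105]
contact_force: [-0.5, 0.0, 1.2]
gripper_width: 0.896
grasp_force: 0.0
tcp z 0.1050 w 0.90 side -1 lowest z 0.0754, x 0.594..0.599 y -0.132..-0.113
tcp z 0.1050 w 0.90 side 1 lowest z 0.0753, x 0.552..0.622 y -0.110..-0.041
t5.7 tcp [ 573.2 -112.4  105.8] phi 5.95 tilt 0.13deg w 0.901 gf 0.0 F [-0.1 -0.1 -0.3] q6 1.15
to [0.5725, -0.112, 0.08, 6.0] shift mm [-0.7 -0.5 25.8] turn rad -0.001
```

View pics/s2.png

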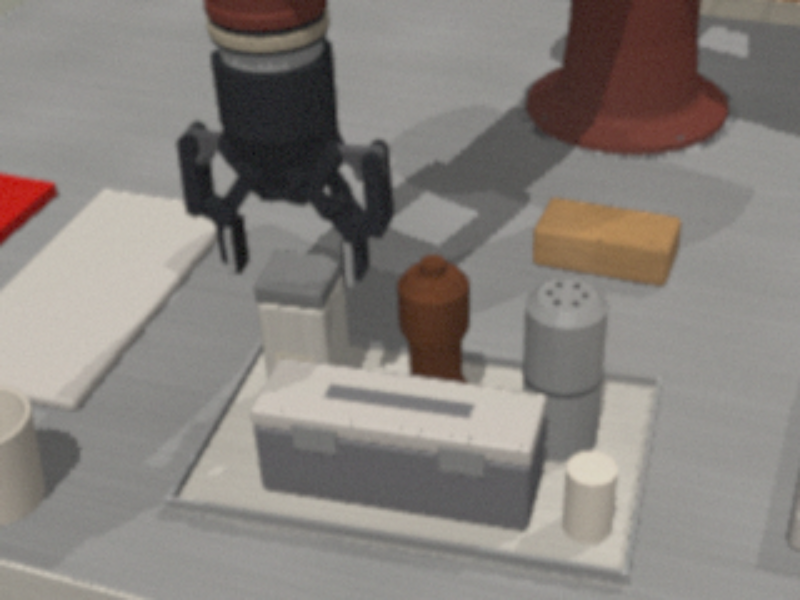

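The tips (240,268) and (358,280) stand level with the tin's lid, straddling it, which confirms the offset. Lowering 32 mm and gripping.

```bash
python3 -m inch '[[[-0.0005,0,0.016],[0,0,0],0.9],[[0,0,0.016],[0,0,0],0.9],[[0,0,0],[0,0,0],0.9],[[0,0,0],[0,0,0],0.9]]' |grep -v rot
python3 to.py
python3 -m inch '[[[0,0,0],[0,0,0],0],[[0,0,0],[0,0,0],0],[[0,0,0],[0,0,0],0],[[0,0,0],[0,0,0],0],[[0,0,0],[0,0,0],0],[[0,0,0],[0,0,0],0],[[0,0,0],[0,0,0],0],[[0,0,0],[0,0,0],0]]' |grep -v rot
python3 to.py
python3 -m inch '[[[0,0,-0.02],[0,0,0],0],[[0,0,-0.02],[0,0,0],0],[[0,0,-0.02],[0,0,0],0],[[0,0,-0.02],[0,0,0],0],[[0,0,0],[0,0,0],0]]' |grep -v rot
python3 to.py .583 -.350 .153 6
```

```text
time: 6.1
tool_pos: [0.5708, -0.1119, 0.0708]
contact_force: [-0.3, -0.3, 0.5]
gripper_width: 0.904
grasp_force: 0.0
t6.1 tcp [ 570.8 -111.9   70.8] phi 5.95 tilt 0.15deg w 0.904 gf 0.0 F [-0.3 -0.3  0.5] q6 1.15
time: 6.9
tool_pos: [0.5723, -0.1123, 0.073]
contact_force: [1.0, 1.4, 5.2]
gripper_width: 0.581
grasp_force: 62.8
t6.9 tcp [ 572.3 -112.3   73. ] phi 5.95 tilt 0.08deg w 0.581 gf 62.8 F [1.  1.4 5.2] q6 1.15
time: 7.4
tool_pos: [0.5728, -0.1127, 0.1542]
contact_force: [0.5, -0.6, -1.7]
gripper_width: 0.579
grasp_force: 62.7
t7.4 tcp [ 572.8 -112.7  154.2] phi 5.94 tilt 0.21deg w 0.579 gf 62.7 F [ 0.5 -0.6 -1.7] q6 1.15
to [0.583, -0.35, 0.153, 6.0] shift mm [-14.4 237.1   1.6] turn rad -0.001
```

```bash
python3 -m inch '[[[-0.0018,0.0298,0],[0,0,0],0],[[-0.0018,0.0298,0],[0,0,0],0],[[-0.0018,0.0298,0],[0,0,0],0],[[-0.0018,0.0298,0],[0,0,0],0],[[-0.0018,0.0298,0],[0,0,0],0],[[-0.0018,0.0298,0],[0,0,0],0],[[-0.0018,0.0298,0],[0,0,0],0],[[-0.0018,0.0298,0],[0,0,0],0]]' >/dev/null
python3 -m inch '[[[0,0,0.02],[0,0,0],0],[[0,0,0.02],[0,0,0],0],[[0,0,0.02],[0,0,0],0],[[0,0,0.0],[0,0,0],0],[[0,0,0],[0,0,0],0]]' >/dev/null
python3 to.py .583 -.351 .080 6
python3 - <<'E'
from h import *
im,d=manip.grab_frame("scene");P=cloud("scene",d)
m=(abs(P[:,0]-.61)<.02)&(abs(P[:,1]+.351)<.028);Q=P[m]
z=np.sort(Q[:,2]);print(np.round(z[::max(1,len(z)//20)],3))
E
```

```text
t8.7 tcp [ 581. -350.   90.] phi 5.94 tilt 0.22deg w 0.577 gf 63.2 F [-0.   0.1 -2.2] q6 0.82
to [0.583, -0.351, 0.08, 6.0] shift mm [ 1.9  1.3 10. ] turn rad -0.001
[0.007 0.01  0.031 0.054 0.076 0.095 0.114 0.132 0.142 0.177 0.195 0.208
 0.236 0.25  0.265 0.274 0.29  0.303 0.314 0.326 0.39 ]
```

```bash
python3 -m inch '[[[0.001,0.001,0.004],[0,0,0],0],[[0,0,0.003],[0,0,0],0],[[0,0,0],[0,0,0],0],[[0,0,0],[0,0,0],0]]' |egrep "pos|force"
python3 -m inch '[[[0,0,0.001],[0,0,0],0],[[0,0,0],[0,0,0],0]]' |egrep "pos|force"
python3 -m inch '[[[0,0,0.001],[0,0,0],0],[[0,0,0],[0,0,0],0]]' |egrep "pos|force"
python3 -m inch '[[[0,0,0.001],[0,0,0],0],[[0,0,0],[0,0,0],0]]' |egrep "pos|force"
```

```text
tool_pos: [0.5833, -0.3517, 0.0854]
contact_force: [-0.1, -0.3, -2.2]
grasp_force: 63.3
tool_pos: [0.5832, -0.3516, 0.0843]
contact_force: [0.3, 0.0, -2.1]
grasp_force: 63.3
tool_pos: [0.5831, -0.3516, 0.0831]
contact_force: [-0.6, 0.2, -2.3]
grasp_force: 63.3
tool_pos: [0.5831, -0.3516, 0.082]
contact_force: [0.1, 0.7, -2.2]
grasp_force: 63.3
```

```bash
for i in 1 2 3; do python3 -m inch '[[[0,0,0.001],[0,0,0],0],[[0,0,0],[0,0,0],0]]' |egrep "pos|contact"; done
python3 -m inch '[[[0,0,0],[0,0,0],0.9],[[0,0,0],[0,0,0],0.9],[[0,0,0],[0,0,0],0.9],[[0,0,0],[0,0,0],0.9],[[0,0,-0.02],[0,0,0],0.9],[[0,0,-0.03],[0,0,0],0.9],[[0,0,-0.03],[0,0,0],0.9],[[0,0,-0.03],[0,0,0],0.9]]' |egrep "pos|contact"
python3 to.py .5625 -.017 .165 6
python3 - <<'E'
from h import *
for c in ("scene","top"):
    im,d=manip.grab_frame(c);P=cloud(c,d)
    for n in("mill","shaker"): print(c,n,meas(P,*ROI[n]))
    print(c,"tin",meas(P,(.583,-.351),(.04,.04),.11,.14))
E
```

```text
tool_pos: [0.5831, -0.3516, 0.081]
contact_force: [0.0, 0.7, -2.3]
tool_pos: [0.5831, -0.3516, 0.08]
contact_force: [-0.3, -1.1, -1.2]
tool_pos: [0.5832, -0.3517, 0.0791]
contact_force: [-0.5, 0.4, -2.5]
tool_pos: [0.5831, -0.3516, 0.1904]
contact_force: [-0.3, 0.0, -0.7]
t11.2 tcp [ 583.1 -351.6  190.4] phi 5.95 tilt 0.00deg w 0.900 gf 0.0 F [-0.3  0.  -0.7] q6 0.82
to [0.5625, -0.017, 0.165, 6.0] shift mm [  14.2 -334.9   25.4] turn rad -0.001
scene mill n897 mean [573.7  -9.1] zmed 0.1240 p95 0.1434 rect c(566.3,-12.2) s(40.0,49.2) a22.0
scene shaker n1013 mean [565.4  80.8] zmed 0.1221 p95 0.1312 rect c(556.5,79.3) s(49.5,54.6) a18.7
scene tin n706 mean [ 589.5 -343.7] zmed 0.1284 p95 0.1311 rect c(583.1,-348.5) s(52.9,50.6) a6.5
top mill n442 mean [560.1 -16.8] zmed 0.1333 p95 0.1456 rect c(561.3,-16.9) s(48.6,48.3) a57.5
top shaker n554 mean [551.   73.5] zmed 0.1287 p95 0.1343 rect c(552.1,74.2) s(55.1,52.7) a43.7
top tin n32 mean [ 573.8 -347. ] zmed 0.1282 p95 0.1319 rect c(572.2,-353.4) s(52.7,10.8) a79.8
```

```bash
python3 -m inch '[[[0.0018,-0.042,0],[0,0,0],0.9],[[0.0018,-0.042,0],[0,0,0],0.9],[[0.0018,-0.042,0],[0,0,0],0.9],[[0.0018,-0.042,0],[0,0,0],0.9],[[0.0018,-0.042,0],[0,0,0],0.9],[[0.0018,-0.042,0],[0,0,0],0.9],[[0.0018,-0.042,0],[0,0,0],0.9],[[0.0018,-0.042,0],[0,0,0],0.9]]' >/dev/null
python3 -m inch '[[[0,0,0],[0,0,0],0.9],[[0,0,0.02],[0,0,0],0.9],[[0,0,0.02],[0,0,0],0.9],[[0,0,0],[0,0,0],0.9],[[0,0,0],[0,0,0],0.9]]' >/dev/null
python3 to.py .562 -.016 .080 6
python3 - <<'E'
from h import *
im,d=manip.grab_frame("scene"); im=im[60:300,140:460]; cv2.imwrite("pics/s3.png",cv2.resize(im[:,:,::-1],(800,600)))
E
```

```text
t12.6 tcp [562.3 -16.5 148.6] phi 5.91 tilt 0.09deg w 0.900 gf 0.0 F [0.6 1.  0.2] q6 1.31
to [0.562, -0.016, 0.08, 6.0] shift mm [-0.2 -0.5 68.6] turn rad -0.002
```

View pics/s3.png

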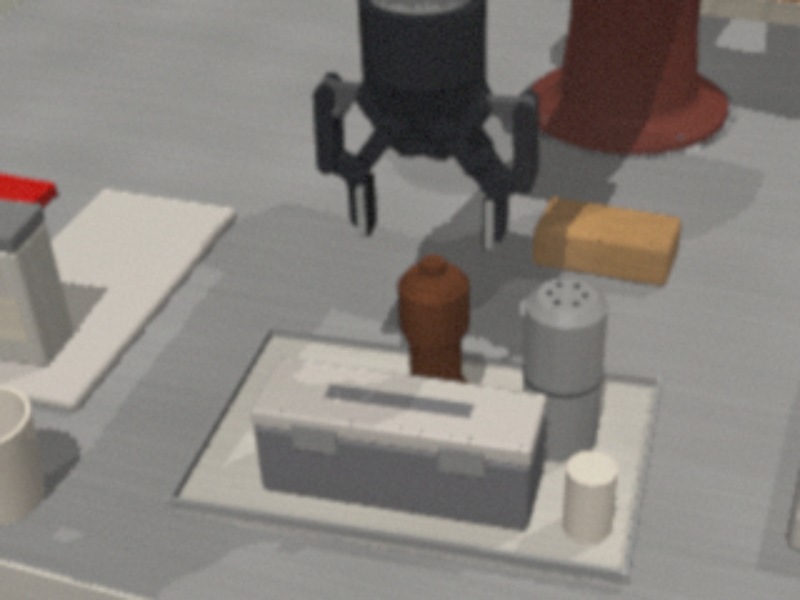

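The tips (365,232) and (490,245) straddle the mill (434,262), centred. Lowering, gripping and lifting.

```bash
python3 -m inch '[[[0,0,0.018],[0,0,0],0.9],[[0,0,0.018],[0,0,0],0.9],[[0,0,0.018],[0,0,0],0.9],[[0,0,0.014],[0,0,0],0.9],[[0,0,0],[0,0,0],0.9],[[0,0,0],[0,0,0],0.9]]' |egrep "pos|contact"
python3 -m inch '[[[0,0,0],[0,0,0],0],[[0,0,0],[0,0,0],0],[[0,0,0],[0,0,0],0],[[0,0,0],[0,0,0],0],[[0,0,0],[0,0,0],0],[[0,0,0],[0,0,0],0],[[0,0,0],[0,0,0],0],[[0,0,0],[0,0,0],0]]' |egrep "pos|contact|gr"
python3 -m inch '[[[0,0,-0.02],[0,0,0],0],[[0,0,-0.02],[0,0,0],0],[[0,0,-0.02],[0,0,0],0],[[0,0,-0.02],[0,0,0],0],[[0,0,0],[0,0,0],0]]' |egrep "pos|contact|gr"
python3 to.py .490 -.357 .160 6
```

```text
tool_pos: [0.5632, -0.0162, 0.0819]
contact_force: [-1.2, -0.0, 0.2]
tool_pos: [0.564, -0.0159, 0.0829]
contact_force: [-0.7, 1.2, 5.4]
gripper_width: 0.566
grasp_force: 62.6
tool_pos: [0.5642, -0.0163, 0.1638]
contact_force: [0.0, 0.6, -1.6]
gripper_width: 0.568
grasp_force: 62.8
t14.5 tcp [564.2 -16.3 163.8] phi 5.95 tilt 0.28deg w 0.568 gf 62.8 F [ 0.   0.6 -1.6] q6 1.31
to [0.49, -0.357, 0.16, 6.0] shift mm [-109.1  331.1    3.8] turn rad -0.001
```

```bash
python3 -m inch '[[[-0.011,0.0331,0],[0,0,0],0],[[-0.011,0.0331,0],[0,0,0],0],[[-0.011,0.0331,0],[0,0,0],0],[[-0.011,0.0331,0],[0,0,0],0],[[-0.011,0.0331,0],[0,0,0],0],[[-0.011,0.0331,0],[0,0,0],0],[[-0.011,0.0331,0],[0,0,0],0],[[-0.011,0.0331,0],[0,0,0],0]]' >/dev/null
python3 -m inch '[[[-0.011,0.0331,0],[0,0,0],0],[[-0.01,0.0331,0],[0,0,0],0],[[0,0,0.02],[0,0,0],0],[[0,0,0.02],[0,0,0],0],[[0,0,0.02],[0,0,0],0],[[0,0,0.005],[0,0,0],0],[[0,0,0],[0,0,0],0],[[0,0,0],[0,0,0],0]]' >/dev/null
python3 to.py .490 -.357 .088 6
```

```text
t16.1 tcp [ 488.8 -356.6   96.5] phi 5.95 tilt 0.03deg w 0.565 gf 63.4 F [-0.2 -0.3 -2.1] q6 0.71
to [0.49, -0.357, 0.088, 6.0] shift mm [1.1 0.5 8.5] turn rad -0.001
```

```bash
python3 -m inch '[[[0,0,0.003],[0,0,0],0],[[0,0,0.002],[0,0,0],0],[[0,0,0.001],[0,0,0],0],[[0,0,0.001],[0,0,0],0],[[0,0,0],[0,0,0],0]]' |egrep "pos|contact"
for i in 1 2 ; do python3 -m inch '[[[0,0,0.001],[0,0,0],0],[[0,0,0],[0,0,0],0]]' |egrep "pos|contact"; done
python3 -m inch '[[[0,0,0],[0,0,0],0.9],[[0,0,0],[0,0,0],0.9],[[0,0,0],[0,0,0],0.9],[[0,0,0],[0,0,0],0.9],[[0,0,-0.02],[0,0,0],0.9],[[0,0,-0.03],[0,0,0],0.9],[[0,0,-0.03],[0,0,0],0.9],[[0,0,-0.02],[0,0,0],0.9]]' |egrep "pos|contact"
python3 to.py .5525 .077 .190 6
python3 - <<'E'
from h import *
for c in ("scene","top"):
    im,d=manip.grab_frame(c);P=cloud(c,d)
    print(c,"mill",meas(P,(.49,-.357),(.04,.04),.1,.16))
    print(c,"tin",meas(P,(.583,-.351),(.04,.04),.11,.14))
    print(c,"sh",meas(P,*ROI["shaker"]))
E
```

```text
tool_pos: [0.4886, -0.3565, 0.0892]
contact_force: [0.7, 1.5, -4.0]
tool_pos: [0.4888, -0.3566, 0.089]
contact_force: [-0.5, 1.3, 2.0]
tool_pos: [0.4891, -0.3566, 0.089]
contact_force: [-2.8, 3.0, 6.3]
tool_pos: [0.4892, -0.3571, 0.1897]
contact_force: [0.1, 0.1, 0.9]
t17.8 tcp [ 489.2 -357.1  189.7] phi 5.95 tilt 0.16deg w 0.898 gf 0.0 F [0.1 0.1 0.9] q6 0.71
to [0.5525, 0.077, 0.19, 6.0] shift mm [ 107.9 -425.2   -1. ] turn rad -0.001
scene mill n662 mean [ 497.4 -345.8] zmed 0.1281 p95 0.1480 rect c(491.8,-350.5) s(39.6,49.7) a36.0
scene tin n706 mean [ 589.3 -343.8] zmed 0.1285 p95 0.1310 rect c(582.9,-349.4) s(51.8,51.4) a5.6
scene sh n1013 mean [565.3  80.7] zmed 0.1223 p95 0.1311 rect c(556.2,79.1) s(48.4,54.9) a24.2
top mill n36 mean [ 490.8 -343.9] zmed 0.1329 p95 0.1411 rect c(491.4,-344.8) s(8.7,43.4) a74.0
top tin n600 mean [ 583.1 -350.4] zmed 0.1303 p95 0.1349 rect c(584.0,-352.4) s(50.4,52.3) a6.0
top sh n556 mean [551.1  73.5] zmed 0.1286 p95 0.1343 rect c(552.4,74.4) s(54.9,52.7) a44.2
```

```bash
python3 -m inch '[[[0.0108,-0.0424,0],[0,0,0],1],[[0.0108,-0.0424,0],[0,0,0],1],[[0.0108,-0.0424,0],[0,0,0],1],[[0.0108,-0.0424,0],[0,0,0],1],[[0.0108,-0.0424,0],[0,0,0],1],[[0.0108,-0.0424,0],[0,0,0],1],[[0.0108,-0.0424,0],[0,0,0],1],[[0.0108,-0.0424,0],[0,0,0],1]]' >/dev/null
python3 -m inch '[[[0.0108,-0.0424,0],[0,0,0],1],[[0.0108,-0.0424,0],[0,0,0],1],[[0,0,0.02],[0,0,0],1],[[0,0,0.02],[0,0,0],1],[[0,0,0.01],[0,0,0],1],[[0,0,0],[0,0,0],1],[[0,0,0],[0,0,0],1]]' >/dev/null
python3 to.py .5525 .076 .075 6
```

```text
t19.4 tcp [552.   76.1 136.9] phi 5.92 tilt 0.03deg w 0.999 gf 0.0 F [-0.6  0.1  0.2] q6 1.47
to [0.5525, 0.076, 0.075, 6.0] shift mm [ 0.5  0.1 61.9] turn rad -0.001
```

```bash
python3 -m inch '[[[0,0,0.016],[0,0,0],1],[[0,0,0.016],[0,0,0],1],[[0,0,0.016],[0,0,0],1],[[0,0,0.014],[0,0,0],1],[[0,0,0],[0,0,0],1],[[0,0,0],[0,0,0],1]]' |egrep "pos|contact"
python3 -m inch '[[[0,0,0],[0,0,0],0],[[0,0,0],[0,0,0],0],[[0,0,0],[0,0,0],0],[[0,0,0],[0,0,0],0],[[0,0,0],[0,0,0],0],[[0,0,0],[0,0,0],0],[[0,0,0],[0,0,0],0],[[0,0,0],[0,0,0],0]]' |egrep "pos|contact|gr"
python3 -m inch '[[[0,0,-0.02],[0,0,0],0],[[0,0,-0.02],[0,0,0],0],[[0,0,-0.02],[0,0,0],0],[[0,0,-0.02],[0,0,0],0],[[0,0,0],[0,0,0],0]]' |egrep "pos|contact|gr"
python3 to.py .396 -.363 .160 6
```

```text
tool_pos: [0.5517, 0.0764, 0.0745]
contact_force: [0.1, 0.1, 0.0]
tool_pos: [0.5531, 0.0765, 0.0765]
contact_force: [0.5, 0.4, 6.0]
gripper_width: 0.643
grasp_force: 63.8
tool_pos: [0.5535, 0.0764, 0.1576]
contact_force: [0.4, 1.3, -1.4]
gripper_width: 0.64
grasp_force: 63.7
t21.3 tcp [553.5  76.4 157.6] phi 5.95 tilt 0.26deg w 0.640 gf 63.7 F [ 0.4  1.3 -1.4] q6 1.47
to [0.396, -0.363, 0.16, 6.0] shift mm [-202.2  420.7   -3. ] turn rad -0.001
```

```bash
python3 -m inch '[[[-0.0169,0.0351,0],[0,0,0],0],[[-0.0169,0.0351,0],[0,0,0],0],[[-0.0169,0.0351,0],[0,0,0],0],[[-0.0169,0.0351,0],[0,0,0],0],[[-0.0169,0.0351,0],[0,0,0],0],[[-0.0169,0.0351,0],[0,0,0],0]]' >/dev/null
python3 -m inch '[[[-0.0169,0.0351,0],[0,0,0],0],[[-0.0169,0.0351,0],[0,0,0],0],[[-0.0169,0.0351,0],[0,0,0],0],[[-0.0169,0.0351,0],[0,0,0],0],[[-0.0169,0.0351,0],[0,0,0],0],[[-0.0169,0.0351,0],[0,0,0],0]]' >/dev/null
python3 -m inch '[[[0,0,0.02],[0,0,0],0],[[0,0,0.02],[0,0,0],0],[[0,0,0.02],[0,0,0],0],[[0,0,0.005],[0,0,0],0],[[0,0,0],[0,0,0],0],[[0,0,0],[0,0,0],0]]' >/dev/null
python3 to.py .396 -.363 .083 6
```

```text
t23.1 tcp [ 394.2 -363.6   90.5] phi 5.96 tilt 0.02deg w 0.640 gf 64.3 F [-0.1 -0.1 -1.2] q6 0.58
to [0.396, -0.363, 0.083, 6.0] shift mm [ 1.8 -0.4  7.5] turn rad -0.001
```

```bash
python3 -m inch '[[[0,0,0.003],[0,0,0],0],[[0,0,0.002],[0,0,0],0],[[0,0,0.001],[0,0,0],0],[[0,0,0.001],[0,0,0],0],[[0,0,0],[0,0,0],0]]' |egrep "pos|contact"
python3 -m inch '[[[0,0,0.001],[0,0,0],0],[[0,0,0],[0,0,0],0]]' |egrep "pos|contact"
python3 -m inch '[[[0,0,0],[0,0,0],1],[[0,0,0],[0,0,0],1],[[0,0,0],[0,0,0],1],[[0,0,0],[0,0,0],1],[[0,0,-0.02],[0,0,0],1],[[0,0,-0.03],[0,0,0],1],[[0,0,-0.03],[0,0,0],1],[[0,0,-0.03],[0,0,0],1]]' |egrep "pos|contact"
python3 - <<'E'
from h import *
c6,s6=np.cos(np.radians(6)),np.sin(np.radians(6))
for c in ("scene","top"):
    im,d=manip.grab_frame(c);P=cloud(c,d); cv2.imwrite(f"pics/{c}4.png",im[:,:,::-1])
    print(c,"box",meas(P,(.63,-.012),(.055,.116),.07,.095))
    print(c,"tray",meas(P,(.57,-.017),(.13,.185),.009,.018))
    print(c,"shaker",meas(P,(.395,-.36),(.04,.04),.1,.16))
    print(c,"mill",meas(P,(.49,-.357),(.04,.04),.1,.16))
E
python3 to.py .632 -.010 .210 96
```

```text
tool_pos: [0.394, -0.3635, 0.0832]
contact_force: [-0.1, 0.1, -1.6]
tool_pos: [0.3942, -0.3637, 0.0826]
contact_force: [-0.0, -0.1, 0.2]
tool_pos: [0.3939, -0.3634, 0.1932]
contact_force: [0.2, -0.6, -0.2]
scene box n3031 mean [639.4 -10. ] zmed 0.0793 p95 0.0809 rect c(635.5,-13.3) s(65.3,190.0) a5.4
scene tray n1782 mean [614.2   5.4] zmed 0.0122 p95 0.0165 rect c(587.3,-12.8) s(215.4,320.9) a5.9
scene shaker n593 mean [ 405.  -353.4] zmed 0.1259 p95 0.1367 rect c(397.4,-359.2) s(52.1,50.7) a86.1
scene mill n666 mean [ 497.4 -345.8] zmed 0.1284 p95 0.1486 rect c(491.9,-349.9) s(40.2,49.7) a39.5
top box n2332 mean [634.  -16.4] zmed 0.0796 p95 0.0843 rect c(634.8,-16.5) s(64.5,189.8) a5.8
top tray n1365 mean [576.5  -9.7] zmed 0.0111 p95 0.0165 rect c(585.5,-25.4) s(226.3,354.4) a1.3
top shaker n198 mean [ 410.8 -358.4] zmed 0.1325 p95 0.1392 rect c(406.8,-363.8) s(45.8,31.5) a71.0
top mill n521 mean [ 487.  -352.6] zmed 0.1390 p95 0.1515 rect c(487.5,-356.7) s(48.3,48.8) a85.1
t24.7 tcp [ 396.  -365.9  198. ] phi 5.95 tilt 0.56deg w 0.998 gf 0.0 F [0.8 0.4 0.4] q6 0.58
to [0.632, -0.01, 0.21, 96.0] shift mm [ 271.7 -329.4  -13.2] turn rad -1.572
```

View pics/scene4.png

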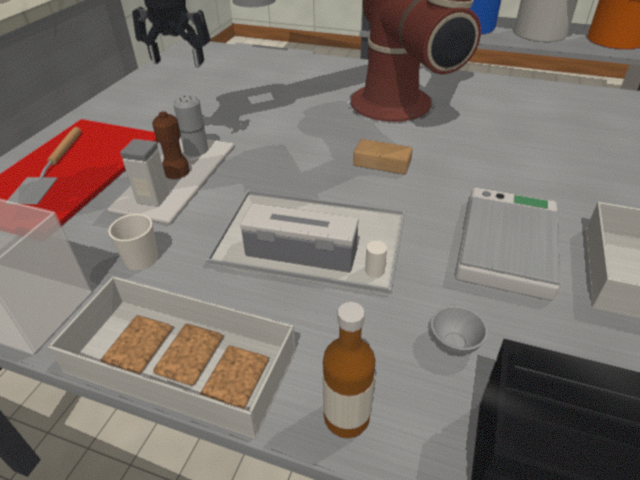

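The mill (168,145), shaker (190,125) and tin (142,175) stand upright on the board. The box is still in place, and both views put it near (635,-15) at yaw 5.7°. Moving over the box and turning the hand 90°.

```bash
python3 -m inch '[[[0.0276,-0.0321,0],[0,0,0],1],[[0.0276,-0.0321,0],[0,0,0],1],[[0.0276,-0.0321,0],[0,0,0],1],[[0.0276,-0.0321,0],[0,0,0],1],[[0.0276,-0.0321,0],[0,0,0],1]]' >/dev/null
python3 -m inch '[[[0.0276,-0.0321,0],[0,0,0],1],[[0.0276,-0.0321,0],[0,0,0],1],[[0.0276,-0.0321,0],[0,0,0],1],[[0.0276,-0.0321,0],[0,0,0],1],[[0.0276,-0.0321,0],[0,0,0],1]]' >/dev/null
python3 -m inch '[[[0,0,0],[0,0,-0.1424],1],[[0,0,0],[0,0,-0.1424],1],[[0,0,0],[0,0,-0.1424],1],[[0,0,0],[0,0,-0.1424],1],[[0,0,0],[0,0,-0.1424],1],[[0,0,0],[0,0,-0.1424],1]]' >/dev/null
python3 -m inch '[[[0,0,0],[0,0,-0.1424],1],[[0,0,0],[0,0,-0.1424],1],[[0,0,0],[0,0,-0.1424],1],[[0,0,0],[0,0,-0.1424],1],[[0,0,0],[0,0,-0.1424],1],[[0,0,0],[0,0,0],1],[[0,0,0],[0,0,0],1]]' >/dev/null
python3 to.py .635 -.0155 .03 95.7
```

```text
t27.0 tcp [635.  -15.6 191.4] phi 95.53 tilt 0.06deg w 0.999 gf 0.0 F [ 0.4  0.1 -1. ] q6 -0.24
to [0.635, -0.0155, 0.03, 95.7] shift mm [1.000e-01 2.000e-01 1.614e+02] turn rad -0.003
```

```bash
python3 -m inch '[[[0,0,0.03],[0,0,0],1],[[0,0,0.03],[0,0,0],1],[[0,0,0.025],[0,0,0],1],[[0,0,0.02],[0,0,0],1],[[0,0,0],[0,0,0],1],[[0,0,0],[0,0,0],1]]' |egrep "pos|contact"
python3 -m inch '[[[0,0,0.02],[0,0,0],1],[[0,0,0.02],[0,0,0],1],[[0,0,0.02],[0,0,0],1],[[0,0,0],[0,0,0],1],[[0,0,0],[0,0,0],1]]' |egrep "pos|contact"
python3 to.py .635 -.0155 .026 95.7
python3 - <<'E'
from h import *
im,d=manip.grab_frame("scene"); im=im[60:300,140:460]; cv2.imwrite("pics/s5.png",cv2.resize(im[:,:,::-1],(800,600)))
E
```

```text
tool_pos: [0.6351, -0.0157, 0.0871]
contact_force: [-0.7, 0.4, 0.6]
tool_pos: [0.6362, -0.0158, 0.0288]
contact_force: [-0.1, -0.5, 0.8]
t28.1 tcp [636.2 -15.8  28.8] phi 95.67 tilt 0.11deg w 1.000 gf 0.0 F [-0.1 -0.5  0.8] q6 -0.24
to [0.635, -0.0155, 0.026, 95.7] shift mm [ 0.4 -1.2  2.7] turn rad -0.000
```

View pics/s5.png

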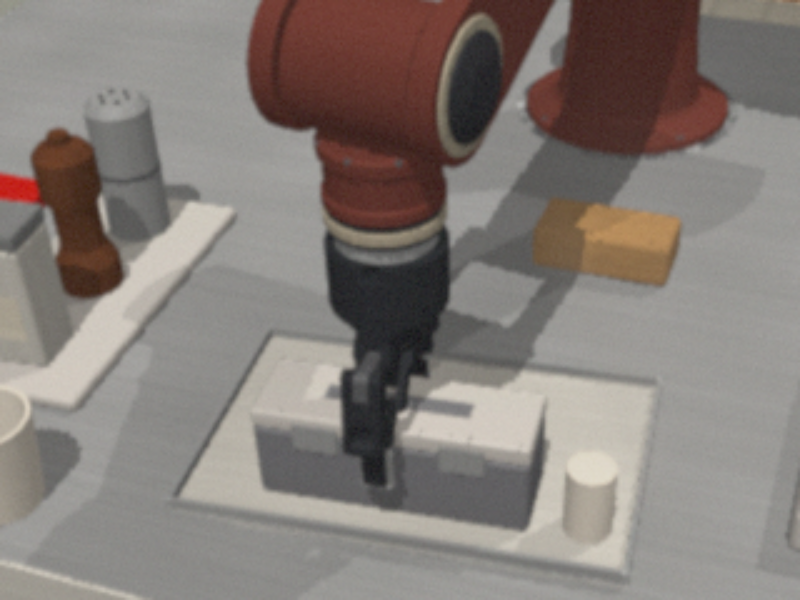

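The near finger (373,480) stands clear behind the box at mid-length, between the clips at (315,440) and (462,462). Closing and lifting.

```bash
python3 -m inch '[[[0,0,0.002],[0,0,0],0],[[0,0,0],[0,0,0],0],[[0,0,0],[0,0,0],0],[[0,0,0],[0,0,0],0],[[0,0,0],[0,0,0],0],[[0,0,0],[0,0,0],0],[[0,0,0],[0,0,0],0]]' |egrep "pos|contact|gr"
python3 -m inch '[[[0,0,-0.005],[0,0,0],0],[[0,0,-0.015],[0,0,0],0],[[0,0,-0.02],[0,0,0],0],[[0,0,-0.02],[0,0,0],0],[[0,0,-0.02],[0,0,0],0],[[0,0,-0.02],[0,0,0],0],[[0,0,-0.02],[0,0,0],0],[[0,0,0],[0,0,0],0]]' |egrep "pos|contact|gr"
python3 to.py .517 .324 .147 95.7
```

```text
tool_pos: [0.636, -0.0159, 0.0267]
contact_force: [-2.4, 0.3, 6.5]
gripper_width: 0.699
grasp_force: 67.5
tool_pos: [0.6373, -0.0159, 0.1493]
contact_force: [1.0, 0.7, -4.7]
gripper_width: 0.696
grasp_force: 67.0
t29.6 tcp [637.3 -15.9 149.3] phi 95.70 tilt 0.39deg w 0.696 gf 67.0 F [ 1.   0.7 -4.7] q6 -0.24
to [0.517, 0.324, 0.147, 95.7] shift mm [350.1 -86.    1.2] turn rad -0.000
```

```bash
python3 -m inch '[[[0.015,-0.0036,0],[0,0,0],0],[[0.035,-0.0086,0],[0,0,0],0],[[0.035,-0.0086,0],[0,0,0],0],[[0.035,-0.0086,0],[0,0,0],0],[[0.035,-0.0086,0],[0,0,0],0],[[0.035,-0.0086,0],[0,0,0],0]]' >/dev/null
python3 -m inch '[[[0.035,-0.0086,0],[0,0,0],0],[[0.035,-0.0086,0],[0,0,0],0],[[0.035,-0.0086,0],[0,0,0],0],[[0.035,-0.0086,0],[0,0,0],0],[[0.02,-0.0049,0],[0,0,0],0],[[0,0,0],[0,0,0],0]]' >/dev/null
python3 -m inch '[[[0,0,0],[0,0,-0.07],0],[[0,0,0],[0,0,-0.13],0],[[0,0,0],[0,0,-0.13],0],[[0,0,0],[0,0,-0.13],0],[[0,0,0],[0,0,-0.13],0],[[0,0,0],[0,0,-0.13],0]]' >/dev/null
python3 -m inch '[[[0,0,0],[0,0,-0.13],0],[[0,0,0],[0,0,-0.13],0],[[0,0,0],[0,0,-0.13],0],[[0,0,0],[0,0,-0.13],0],[[0,0,0],[0,0,-0.13],0],[[0,0,0],[0,0,-0.107],0],[[0,0,0],[0,0,0],0],[[0,0,0],[0,0,0],0]]' |egrep "contact|gr"
python3 to.py .5165 .324 .080 180.3
python3 - <<'E'
from h import *
for c in ("scene","top"):
    im,d=manip.grab_frame(c);P=cloud(c,d);cv2.imwrite(f"pics/{c}6.png",im[:,:,::-1])
    print(c,"box",meas(P,(.5165,.324),(.13,.05),.185,.215))
    print(c,"plate",meas(P,(.5165,.324),(.16,.1),.04,.05))
im=cv2.imread("pics/scene6.png")[80:320,320:640]; cv2.imwrite("pics/s6.png",cv2.resize(im,(800,600)))
E
```

```text
contact_force: [0.2, 0.7, -4.3]
gripper_width: 0.701
grasp_force: 66.7
t32.2 tcp [514.4 323.6 144. ] phi -179.82 tilt 0.11deg w 0.701 gf 66.7 F [ 0.2  0.7 -4.3] q6 -1.13
to [0.5165, 0.324, 0.08, 180.3] shift mm [-2.3  0.5 64. ] turn rad -0.002
scene box n2900 mean [550.7 324.1] zmed 0.1970 p95 0.2083 rect c(522.0,323.2) s(101.2,183.4) a77.1
scene plate n5264 mean [540.2 324. ] zmed 0.0437 p95 0.0454 rect c(515.9,326.5) s(188.6,150.1) a0.2
top box n973 mean [543.  316.3] zmed 0.1966 p95 0.2016 rect c(522.3,315.5) s(75.1,175.7) a88.8
top plate n1874 mean [514.2 279. ] zmed 0.0438 p95 0.0482 rect c(495.1,323.3) s(227.1,150.2) a0.7
```

View pics/s6.png

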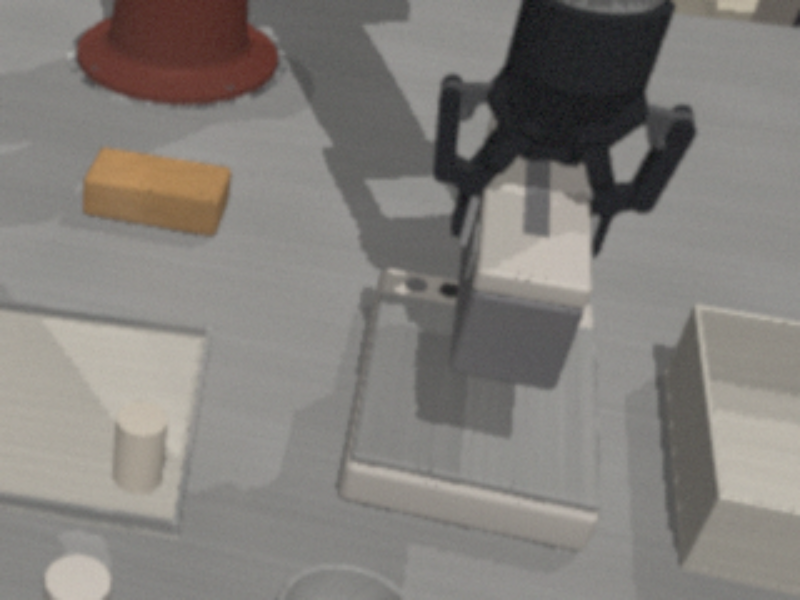

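The box hangs level over the plate, lengthwise, with its far end at (505,375). Lowering.

```bash
python3 -m inch '[[[-0.002,0,0.015],[0,0,0],0],[[0,0,0.018],[0,0,0],0],[[0,0,0.018],[0,0,0],0],[[0,0,0.013],[0,0,0],0],[[0,0,0.006],[0,0,0],0],[[0,0,0],[0,0,0],0],[[0,0,0],[0,0,0],0]]' |egrep "pos|contact"
python3 - <<'E'
from h import *
for c in ("scene","top"):
    im,d=manip.grab_frame(c);P=cloud(c,d)
    Q=P[(abs(P[:,0]-.5165)<.14)&(abs(P[:,1]-.324)<.028)&(P[:,2]>.1)&(P[:,2]<.14)]
    print(c,np.percentile(Q[:,0],[0.5,50,99.5]),np.median(Q[Q[:,0]>.57][:,2]))
E
for i in 1 2; do python3 -m inch '[[[0,0,0.001],[0,0,0],0],[[0,0,0],[0,0,0],0]]' |egrep "pos|contact"; done
```

```text
tool_pos: [0.5176, 0.3243, 0.0758]
contact_force: [0.9, -0.2, -4.7]
scene [0.48748141 0.57677555 0.61300366] 0.12768609637673745
top [0.45124257 0.57742477 0.61223313] 0.1289897056795731
tool_pos: [0.5174, 0.3242, 0.0748]
contact_force: [-0.2, 0.2, -4.5]
tool_pos: [0.517, 0.3241, 0.0732]
contact_force: [-0.8, 0.2, -5.0]
```

```bash
python3 -m inch '[[[0.001,0,0.003],[0,0,0],0],[[0,0,0.002],[0,0,0],0],[[0,0,0],[0,0,0],0],[[0,0,0],[0,0,0],0]]' |egrep "pos|contact"
for i in 1 2 3; do python3 -m inch '[[[0,0,0.001],[0,0,0],0],[[0,0,0],[0,0,0],0]]' |egrep "pos|contact"; done
```

```text
tool_pos: [0.516, 0.324, 0.068]
contact_force: [-0.2, -0.8, -4.5]
tool_pos: [0.5161, 0.3241, 0.0671]
contact_force: [-0.3, 0.2, -4.8]
tool_pos: [0.516, 0.324, 0.0661]
contact_force: [0.8, -0.4, -5.0]
tool_pos: [0.5162, 0.3242, 0.0658]
contact_force: [-2.3, -1.0, -1.3]
```

Contact is at the expected height (0.0265 + 0.039). Releasing, raising and measuring.

```bash
python3 -m inch '[[[0,0,0],[0,0,0],1],[[0,0,0],[0,0,0],1],[[0,0,0],[0,0,0],1],[[0,0,0],[0,0,0],1],[[0,0,-0.02],[0,0,0],1],[[0,0,-0.03],[0,0,0],1],[[0,0,-0.03],[0,0,0],1],[[0,0,-0.03],[0,0,0],1]]' |egrep "pos|contact"
python3 -m inch '[[[0,0,-0.02],[0,0,0],1],[[0,0,0],[0,0,0.07],1],[[0,0,0],[0,0,0.13],1],[[0,0,0],[0,0,0.13],1],[[0,0,0],[0,0,0.13],1],[[0,0,0],[0,0,0.13],1],[[0,0,0],[0,0,0.13],1],[[0,0,0],[0,0,0.13],1]]' >/dev/null
python3 to.py .394 -.3635 .200 6
python3 - <<'E'
from h import *
for c in ("scene","top"):
    im,d=manip.grab_frame(c);P=cloud(c,d)
    print(c,"box",meas(P,(.516,.324),(.13,.06),.11,.125))
E
```

```text
tool_pos: [0.516, 0.324, 0.1764]
contact_force: [0.2, 0.3, -0.2]
t36.1 tcp [516.2 324.1 195.3] phi 131.31 tilt 0.02deg w 0.999 gf 0.0 F [0.4 0.2 0.3] q6 -0.28
to [0.394, -0.3635, 0.2, 6.0] shift mm [-435.8 -545.7   -4.8] turn rad 2.187
scene box n2967 mean [529.5 324.3] zmed 0.1187 p95 0.1202 rect c(516.1,324.5) s(192.2,63.5) a0.5
top box n1521 mean [543.8 314.3] zmed 0.1183 p95 0.1225 rect c(517.2,321.6) s(188.6,64.4) a0.2
```

The box lies within about 2 mm of the plate centre. Turning the hand back and fetching the shaker.

```bash
python3 -m inch '[[[0,0,0],[0,0,0.1458],1],[[0,0,0],[0,0,0.1458],1],[[0,0,0],[0,0,0.1458],1],[[0,0,0],[0,0,0.1458],1],[[0,0,0],[0,0,0.1458],1],[[0,0,0],[0,0,0.1458],1],[[0,0,0],[0,0,0.1458],1],[[0,0,0],[0,0,0.1458],1]]' >/dev/null
python3 -m inch '[[[0,0,0],[0,0,0.1458],1],[[0,0,0],[0,0,0.1458],1],[[0,0,0],[0,0,0.1458],1],[[0,0,0],[0,0,0.1458],1],[[0,0,0],[0,0,0.1458],1],[[0,0,0],[0,0,0.1458],1],[[0,0,0],[0,0,0.1458],1],[[0,0,0],[0,0,0],1]]' >/dev/null
python3 to.py .394 -.3635 .200 6
python3 -m inch '[[[-0.012,0.0419,0],[0,0,0],1],[[-0.012,0.0419,0],[0,0,0],1],[[-0.012,0.0419,0],[0,0,0],1],[[-0.012,0.0419,0],[0,0,0],1],[[-0.012,0.0419,0],[0,0,0],1],[[-0.012,0.0419,0],[0,0,0],1],[[-0.012,0.0419,0],[0,0,0],1],[[-0.012,0.0419,0],[0,0,0],1]]' >/dev/null
python3 -m inch '[[[-0.012,0.0419,0],[0,0,0],1],[[-0.012,0.0419,0],[0,0,0],1],[[-0.012,0.0419,0],[0,0,0],1],[[-0.012,0.0419,0],[0,0,0],1],[[-0.012,0.0419,0],[0,0,0],1],[[-0.012,0.0419,0],[0,0,0],1],[[-0.012,0.0419,0],[0,0,0],1],[[-0.012,0.0419,0],[0,0,0],1]]' >/dev/null
python3 -m inch '[[[0,0,0],[0,0,0],1],[[0,0,0],[0,0,0],1],[[0,0,0],[0,0,0],1]]' >/dev/null
python3 to.py .394 -.3635 .0825 6
```

```text
t37.9 tcp [516.1 324.1 195.3] phi 6.47 tilt 0.01deg w 1.001 gf 0.0 F [-0.3  0.1 -0.8] q6 1.90
to [0.394, -0.3635, 0.2, 6.0] shift mm [-198.8  669.5   -4.8] turn rad 0.008
t39.8 tcp [ 399.1 -362.5  195.1] phi 6.48 tilt 0.04deg w 0.999 gf 0.0 F [-0.2  0.4  0.1] q6 0.58
to [0.394, -0.3635, 0.0825, 6.0] shift mm [ -5.2   0.5 112.6] turn rad 0.008
```

```bash
python3 -m inch '[[[-0.005,0.0005,0],[0,0,0.008],1],[[0,0,0.03],[0,0,0],1],[[0,0,0.03],[0,0,0],1],[[0,0,0.025],[0,0,0],1],[[0,0,0.018],[0,0,0],1],[[0,0,0.009],[0,0,0],1],[[0,0,0],[0,0,0],1],[[0,0,0],[0,0,0],1]]' |egrep "pos|contact"
python3 to.py .394 -.3635 .0825 6
python3 -m inch '[[[0,0,0],[0,0,0],0],[[0,0,0],[0,0,0],0],[[0,0,0],[0,0,0],0],[[0,0,0],[0,0,0],0],[[0,0,0],[0,0,0],0],[[0,0,0],[0,0,0],0],[[0,0,0],[0,0,0],0],[[0,0,0],[0,0,0],0]]' |egrep "pos|contact|gr"
python3 to.py
python3 -m inch '[[[0,0,-0.02],[0,0,0],0],[[0,0,-0.02],[0,0,0],0],[[0,0,-0.02],[0,0,0],0],[[0,0,-0.02],[0,0,0],0],[[0,0,0],[0,0,0],0]]' |egrep "contact|gr"
python3 to.py .553 .0764 .160 6
```

```text
tool_pos: [0.3946, -0.3646, 0.0843]
contact_force: [0.9, -0.4, 0.0]
t40.5 tcp [ 394.6 -364.6   84.3] phi 5.91 tilt 0.09deg w 0.998 gf 0.0 F [ 0.9 -0.4  0. ] q6 0.58
to [0.394, -0.3635, 0.0825, 6.0] shift mm [-0.5 -1.1  1.8] turn rad -0.002
tool_pos: [0.3948, -0.365, 0.0848]
contact_force: [-0.3, 2.1, 6.4]
gripper_width: 0.641
grasp_force: 63.7
t41.4 tcp [ 394.8 -365.    84.8] phi 5.86 tilt 0.11deg w 0.641 gf 63.7 F [-0.3  2.1  6.4] q6 0.58
contact_force: [0.2, -0.4, -1.4]
gripper_width: 0.636
grasp_force: 63.8
t41.9 tcp [ 395.2 -366.   166.4] phi 5.86 tilt 0.35deg w 0.636 gf 63.8 F [ 0.2 -0.4 -1.4] q6 0.58
to [0.553, 0.0764, 0.16, 6.0] shift mm [ 202.1 -424.     4.8] turn rad -0.003
```

```bash
python3 -m inch '[[[0.0168,-0.0352,0],[0,0,0],0],[[0.0168,-0.0352,0],[0,0,0],0],[[0.0168,-0.0352,0],[0,0,0],0],[[0.0168,-0.0352,0],[0,0,0],0],[[0.0168,-0.0352,0],[0,0,0],0],[[0.0168,-0.0352,0],[0,0,0],0]]' >/dev/null
python3 -m inch '[[[0.0168,-0.0352,0],[0,0,0],0],[[0.0168,-0.0352,0],[0,0,0],0],[[0.0168,-0.0352,0],[0,0,0],0],[[0.0168,-0.0352,0],[0,0,0],0],[[0.0168,-0.0352,0],[0,0,0],0],[[0.0168,-0.0352,0],[0,0,0],0]]' >/dev/null
python3 -m inch '[[[0,0,0.02],[0,0,0],0],[[0,0,0.02],[0,0,0],0],[[0,0,0.02],[0,0,0],0],[[0,0,0.014],[0,0,0],0],[[0,0,0],[0,0,0],0],[[0,0,0],[0,0,0],0]]' >/dev/null
python3 to.py .553 .0764 .0785 6
python3 - <<'E'
from h import *
im,d=manip.grab_frame("scene");P=cloud("scene",d)
print(meas(P,(.57,.08),(.03,.04),.03,.08))
P=cloud("scene",np.load("pics/scene0.npy"));print(meas(P,(.57,.08),(.03,.04),.03,.08))
E
```

```text
t43.6 tcp [551.3  76.2  88.8] phi 5.84 tilt 0.05deg w 0.635 gf 64.2 F [ 0.5 -0.9 -0.4] q6 1.47
to [0.553, 0.0764, 0.0785, 6.0] shift mm [ 1.7 -0.  10.3] turn rad -0.003
n693 mean [570.2  83.1] zmed 0.0556 p95 0.0780 rect c(562.8,80.3) s(32.0,56.1) a12.5
n600 mean [572.7  85.5] zmed 0.0608 p95 0.0790 rect c(576.1,75.3) s(47.5,73.8) a16.6
```

```bash
python3 -m inch '[[[0.001,0,0.004],[0,0,0],0],[[0,0,0.003],[0,0,0],0],[[0,0,0.001],[0,0,0],0],[[0,0,0],[0,0,0],0],[[0,0,0],[0,0,0],0]]' |egrep "pos|contact"
for i in 1 2 3; do python3 -m inch '[[[0,0,0.001],[0,0,0],0],[[0,0,0],[0,0,0],0]]' |egrep "pos|contact"; done
```

```text
tool_pos: [0.5526, 0.0764, 0.0813]
contact_force: [-0.0, 0.6, -2.6]
tool_pos: [0.5524, 0.0765, 0.0801]
contact_force: [-0.9, -0.4, -1.8]
tool_pos: [0.5524, 0.0764, 0.0791]
contact_force: [0.3, 0.1, -2.2]
tool_pos: [0.5528, 0.0765, 0.0789]
contact_force: [-1.9, 0.7, 3.2]
```

```bash
python3 -m inch '[[[0,0,0],[0,0,0],1],[[0,0,0],[0,0,0],1],[[0,0,0],[0,0,0],1],[[0,0,0],[0,0,0],1],[[0,0,-0.02],[0,0,0],1],[[0,0,-0.03],[0,0,0],1],[[0,0,-0.03],[0,0,0],1],[[0,0,-0.03],[0,0,0],1]]' |egrep "pos|contact"
python3 -m inch '[[[-0.0108,0.0424,0],[0,0,0],1],[[-0.0108,0.0424,0],[0,0,0],1],[[-0.0108,0.0424,0],[0,0,0],1],[[-0.0108,0.0424,0],[0,0,0],1],[[-0.0108,0.0424,0],[0,0,0],1],[[-0.0108,0.0424,0],[0,0,0],1],[[-0.0108,0.0424,0],[0,0,0],1],[[-0.0108,0.0424,0],[0,0,0],1]]' >/dev/null
python3 -m inch '[[[-0.0108,0.0424,0],[0,0,0],1],[[-0.0108,0.0424,0],[0,0,0],1],[[0,0,0.02],[0,0,0],1],[[0,0,0],[0,0,0],1],[[0,0,0],[0,0,0],1],[[0,0,0],[0,0,0],1]]' >/dev/null
python3 to.py .489 -.357 .089 6
python3 - <<'E'
from h import *
for c in ("scene","top"):
    im,d=manip.grab_frame(c);P=cloud(c,d)
    print(c,"sh",meas(P,*ROI["shaker"]))
E
```

```text
tool_pos: [0.5523, 0.0764, 0.1891]
contact_force: [0.6, 0.1, 0.6]
t47.0 tcp [ 488.8 -355.7  168.9] phi 5.93 tilt 0.04deg w 1.002 gf 0.0 F [-0.5  0.1 -0.1] q6 0.72
to [0.489, -0.357, 0.089, 6.0] shift mm [ 0.   1.2 79.9] turn rad -0.001
scene sh n1017 mean [565.  82.] zmed 0.1225 p95 0.1312 rect c(555.8,78.7) s(54.9,49.2) a77.7
top sh n557 mean [550.7  75. ] zmed 0.1287 p95 0.1339 rect c(551.6,76.0) s(55.4,54.3) a86.4
```

Shaker is within about 1.5 mm of its start. Now the mill.

```bash
python3 -m inch '[[[0,0.001,0.025],[0,0,0],0.9],[[0,0,0.025],[0,0,0],0.9],[[0,0,0.02],[0,0,0],0.9],[[0,0,0.01],[0,0,0],0.9],[[0,0,0],[0,0,0],0.9],[[0,0,0],[0,0,0],0.9]]' |egrep "pos|contact"
python3 -m inch '[[[0,0,0],[0,0,0],0],[[0,0,0],[0,0,0],0],[[0,0,0],[0,0,0],0],[[0,0,0],[0,0,0],0],[[0,0,0],[0,0,0],0],[[0,0,0],[0,0,0],0],[[0,0,0],[0,0,0],0],[[0,0,0],[0,0,0],0]]' |egrep "pos|contact|gr"
python3 to.py
python3 -m inch '[[[0,0,-0.02],[0,0,0],0],[[0,0,-0.02],[0,0,0],0],[[0,0,-0.02],[0,0,0],0],[[0,0,-0.02],[0,0,0],0],[[0,0,0],[0,0,0],0]]' |egrep "contact|gr"
python3 to.py .5635 -.016 .160 6
```

```text
tool_pos: [0.4891, -0.3576, 0.0894]
contact_force: [0.6, -0.3, 0.9]
tool_pos: [0.4892, -0.3577, 0.0901]
contact_force: [-0.7, 2.4, 6.2]
gripper_width: 0.572
grasp_force: 62.0
t48.5 tcp [ 489.2 -357.7   90.1] phi 5.86 tilt 0.12deg w 0.572 gf 62.0 F [-0.7  2.4  6.2] q6 0.71
contact_force: [0.7, -0.6, -1.6]
gripper_width: 0.568
grasp_force: 62.9
t49.0 tcp [ 489.7 -358.7  171.4] phi 5.86 tilt 0.35deg w 0.568 gf 62.9 F [ 0.7 -0.6 -1.6] q6 0.71
to [0.5635, -0.016, 0.16, 6.0] shift mm [ 108.3 -333.5   10.3] turn rad -0.003
```

```bash
python3 -m inch '[[[0.0109,-0.0332,0],[0,0,0],0],[[0.0109,-0.0332,0],[0,0,0],0],[[0.0109,-0.0332,0],[0,0,0],0],[[0.0109,-0.0332,0],[0,0,0],0],[[0.0109,-0.0332,0],[0,0,0],0],[[0.0109,-0.0332,0],[0,0,0],0]]' >/dev/null
python3 -m inch '[[[0.0109,-0.0332,0],[0,0,0],0],[[0.0109,-0.0332,0],[0,0,0],0],[[0.0109,-0.0332,0],[0,0,0],0],[[0.0109,-0.0332,0],[0,0,0],0],[[0,0,0],[0,0,0],0]]' >/dev/null
python3 -m inch '[[[0,0,0.02],[0,0,0],0],[[0,0,0.02],[0,0,0],0],[[0,0,0.02],[0,0,0],0],[[0,0,0.014],[0,0,0],0],[[0,0,0],[0,0,0],0],[[0,0,0],[0,0,0],0]]' >/dev/null
python3 to.py .5635 -.016 .0836 6
```

```text
t50.7 tcp [562.8 -16.3  93.9] phi 5.83 tilt 0.04deg w 0.567 gf 63.6 F [ 0.4 -0.5 -2.8] q6 1.31
to [0.5635, -0.016, 0.0836, 6.0] shift mm [ 0.7 -0.3 10.3] turn rad -0.003
```

```bash
python3 -m inch '[[[0,0,0.004],[0,0,0],0],[[0,0,0.003],[0,0,0],0],[[0,0,0.001],[0,0,0],0],[[0,0,0],[0,0,0],0],[[0,0,0],[0,0,0],0]]' |egrep "pos|contact"
for i in 1 2 3; do python3 -m inch '[[[0,0,0.001],[0,0,0],0],[[0,0,0],[0,0,0],0]]' |egrep "pos|contact"; done
```

```text
tool_pos: [0.5632, -0.0159, 0.0864]
contact_force: [-0.5, -0.2, -2.2]
tool_pos: [0.563, -0.0159, 0.0852]
contact_force: [0.7, 1.0, -2.9]
tool_pos: [0.5631, -0.016, 0.0843]
contact_force: [0.1, 0.4, -1.8]
tool_pos: [0.5634, -0.0159, 0.0841]
contact_force: [-0.7, 1.0, 3.4]
```

```bash
python3 -m inch '[[[0,0,0],[0,0,0],0.9],[[0,0,0],[0,0,0],0.9],[[0,0,0],[0,0,0],0.9],[[0,0,0],[0,0,0],0.9],[[0,0,-0.02],[0,0,0],0.9],[[0,0,-0.03],[0,0,0],0.9],[[0,0,-0.03],[0,0,0],0.9],[[0,0,-0.025],[0,0,0],0.9]]' |egrep "pos|contact"
python3 -m inch '[[[-0.0019,0.042,0],[0,0,0],0.9],[[-0.0019,0.042,0],[0,0,0],0.9],[[-0.0019,0.042,0],[0,0,0],0.9],[[-0.0019,0.042,0],[0,0,0],0.9],[[-0.0019,0.042,0],[0,0,0],0.9],[[-0.0019,0.042,0],[0,0,0],0.9],[[-0.0019,0.042,0],[0,0,0],0.9],[[-0.0019,0.042,0],[0,0,0],0.9]]' >/dev/null
python3 -m inch '[[[0,0,0],[0,0,0],0.9],[[0,0,0.02],[0,0,0],0.9],[[0,0,0],[0,0,0],0.9],[[0,0,0],[0,0,0],0.9]]' >/dev/null
python3 to.py .5831 -.3516 .079 6
python3 - <<'E'
from h import *
for c in ("scene","top"):
    im,d=manip.grab_frame(c);P=cloud(c,d)
    print(c,"mill",meas(P,*ROI["mill"])); print(c,"tin",meas(P,(.583,-.351),(.04,.04),.11,.14))
E
```

```text
tool_pos: [0.5633, -0.016, 0.19]
contact_force: [0.2, 0.1, 0.2]
t53.8 tcp [ 581.8 -350.8  167.4] phi 5.88 tilt 0.12deg w 0.901 gf 0.0 F [-0.2 -0.4  0. ] q6 0.82
to [0.5831, -0.3516, 0.079, 6.0] shift mm [ 1.4  1.1 88.4] turn rad -0.002
scene mill n899 mean [573.7  -8. ] zmed 0.1237 p95 0.1433 rect c(567.1,-10.7) s(39.8,49.9) a20.6
scene tin n711 mean [ 589.4 -343.6] zmed 0.1283 p95 0.1309 rect c(583.6,-348.4) s(52.6,51.9) a5.4
top mill n448 mean [560.1 -15.7] zmed 0.1338 p95 0.1454 rect c(561.4,-15.8) s(46.9,48.3) a88.8
top tin n41 mean [ 568.8 -372. ] zmed 0.1297 p95 0.1344 rect c(586.9,-362.5) s(56.9,18.8) a26.0
```

Mill is back within about 1 mm. Now the tin.

```bash
python3 -m inch '[[[0.001,0.001,0.025],[0,0,0],0.9],[[0,0,0.025],[0,0,0],0.9],[[0,0,0.025],[0,0,0],0.9],[[0,0,0.013],[0,0,0],0.9],[[0,0,0],[0,0,0],0.9],[[0,0,0],[0,0,0],0.9]]' |egrep "pos|contact"
python3 -m inch '[[[0,0,0],[0,0,0],0],[[0,0,0],[0,0,0],0],[[0,0,0],[0,0,0],0],[[0,0,0],[0,0,0],0],[[0,0,0],[0,0,0],0],[[0,0,0],[0,0,0],0],[[0,0,0],[0,0,0],0],[[0,0,0],[0,0,0],0]]' |egrep "pos|contact|gr"
python3 -m inch '[[[0,0,-0.02],[0,0,0],0],[[0,0,-0.02],[0,0,0],0],[[0,0,-0.02],[0,0,0],0],[[0,0,-0.02],[0,0,0],0],[[0,0,0],[0,0,0],0]]' |egrep "contact|gr"
python3 to.py .5725 -.1123 .153 6
```

```text
tool_pos: [0.5839, -0.3529, 0.0815]
contact_force: [-0.5, -0.3, 1.0]
tool_pos: [0.5843, -0.3531, 0.0824]
contact_force: [-0.8, 1.6, 7.2]
gripper_width: 0.583
grasp_force: 62.1
contact_force: [-0.2, -0.2, -1.7]
gripper_width: 0.578
grasp_force: 62.4
t55.8 tcp [ 584.7 -353.9  163.7] phi 5.86 tilt 0.35deg w 0.578 gf 62.4 F [-0.2 -0.2 -1.7] q6 0.82
to [0.5725, -0.1123, 0.153, 6.0] shift mm [  12.5 -241.6    9.7] turn rad -0.003
```

```bash
python3 -m inch '[[[0.0015,-0.03,0],[0,0,0],0],[[0.0015,-0.03,0],[0,0,0],0],[[0.0015,-0.03,0],[0,0,0],0],[[0.0015,-0.03,0],[0,0,0],0],[[0.0015,-0.03,0],[0,0,0],0],[[0.0015,-0.03,0],[0,0,0],0],[[0.0015,-0.03,0],[0,0,0],0],[[0.0015,-0.03,0],[0,0,0],0]]' >/dev/null
python3 -m inch '[[[0,0,0],[0,0,0],0],[[0,0,0.02],[0,0,0],0],[[0,0,0.02],[0,0,0],0],[[0,0,0.02],[0,0,0],0],[[0,0,0.014],[0,0,0],0],[[0,0,0],[0,0,0],0],[[0,0,0],[0,0,0],0]]' >/dev/null
python3 to.py .573 -.1125 .076 6
```

```text
t57.3 tcp [ 570.6 -113.    85.9] phi 5.84 tilt 0.03deg w 0.576 gf 63.1 F [ 0.   0.5 -1.9] q6 1.15
to [0.573, -0.1125, 0.076, 6.0] shift mm [ 2.5 -0.2  9.9] turn rad -0.003
```

```bash
python3 -m inch '[[[0.001,0,0.004],[0,0,0],0],[[0,0,0.003],[0,0,0],0],[[0,0,0.001],[0,0,0],0],[[0,0,0],[0,0,0],0],[[0,0,0],[0,0,0],0]]' |egrep "pos|contact"
for i in 1 2 3; do python3 -m inch '[[[0,0,0.001],[0,0,0],0],[[0,0,0],[0,0,0],0]]' |egrep "pos|contact"; done
```

```text
tool_pos: [0.5718, -0.1126, 0.0784]
contact_force: [0.1, 0.4, -2.6]
tool_pos: [0.5717, -0.1126, 0.0772]
contact_force: [-0.6, -0.7, -1.4]
tool_pos: [0.5719, -0.1126, 0.0765]
contact_force: [0.2, -1.0, -1.2]
tool_pos: [0.5721, -0.1126, 0.0765]
contact_force: [-3.2, 1.4, 5.3]
```

Contact. Releasing, raising the hand clear and checking everything.

```bash
python3 -m inch '[[[0,0,0],[0,0,0],0.9],[[0,0,0],[0,0,0],0.9],[[0,0,0],[0,0,0],0.9],[[0,0,0],[0,0,0],0.9],[[0,0,-0.02],[0,0,0],0.9],[[0,0,-0.03],[0,0,0],0.9],[[0,0,-0.03],[0,0,0],0.9],[[0,0,-0.04],[0,0,0],0.9]]' |egrep "pos|contact"
python3 -m inch '[[[-0.02,0.035,0],[0,0,0],0.9],[[-0.02,0.035,0],[0,0,0],0.9],[[-0.02,0.035,0],[0,0,0],0.9],[[-0.02,0.035,0],[0,0,0],0.9],[[-0.02,0.035,0],[0,0,0],0.9],[[-0.02,0.035,0],[0,0,0],0.9],[[0,0,0],[0,0,0],0.9],[[0,0,0],[0,0,0],0.9]]' >/dev/null
python3 to.py
python3 - <<'E'
from h import *
ROI["box"]=((.516,.324),(.13,.06),.11,.125)
for c in ("scene","top"):
    im,d=manip.grab_frame(c);P=cloud(c,d);P0=cloud(c,np.load(f"pics/{c}0.npy"));cv2.imwrite(f"pics/{c}9.png",im[:,:,::-1])
    for n in("mill","shaker","tin","salt","bowl","cup"): print(c,n,"\n  was",meas(P0,*ROI[n]),"\n  now",meas(P,*ROI[n]))
    print(c,"box",meas(P,*ROI["box"]))
E
```

```text
tool_pos: [0.5705, -0.1122, 0.1944]
contact_force: [1.0, 0.3, -0.6]
t60.0 tcp [ 473.3 -334.2  195. ] phi 5.74 tilt 0.04deg w 0.901 gf 0.0 F [ 0.3 -0.3 -0.2] q6 0.73
scene mill 
  was n894 mean [573.8  -9.1] zmed 0.1238 p95 0.1435 rect c(566.5,-12.7) s(40.8,49.2) a17.7 
  now n901 mean [573.7  -8. ] zmed 0.1236 p95 0.1432 rect c(566.3,-10.5) s(40.3,49.9) a23.8
scene shaker 
  was n1017 mean [565.4  80.8] zmed 0.1223 p95 0.1313 rect c(555.9,79.1) s(47.8,54.8) a17.0 
  now n1016 mean [565.1  82. ] zmed 0.1221 p95 0.1313 rect c(556.3,78.5) s(54.2,49.4) a76.7
scene tin 
  was n827 mean [ 580.4 -106.2] zmed 0.1229 p95 0.1255 rect c(572.2,-109.9) s(52.8,50.4) a5.0 
  now n821 mean [ 579.3 -105.5] zmed 0.1228 p95 0.1254 rect c(571.2,-109.3) s(53.0,50.5) a4.3
scene salt 
  was n351 mean [639.9 120.8] zmed 0.0588 p95 0.0607 rect c(636.1,120.0) s(34.1,32.7) a13.8 
  now n357 mean [639.9 120.8] zmed 0.0588 p95 0.0609 rect c(636.1,120.0) s(33.0,32.7) a16.5
scene bowl 
  was n1496 mean [730. 268.] zmed 0.0304 p95 0.0396 rect c(737.9,266.8) s(78.3,78.3) a44.2 
  now n1501 mean [730.  267.9] zmed 0.
[... 927 characters left out ...]
(50.2,50.2) a6.5
top salt 
  was n182 mean [635.5 116.4] zmed 0.0591 p95 0.0641 rect c(635.7,116.7) s(31.8,32.9) a3.2 
  now n184 mean [635.4 116.5] zmed 0.0593 p95 0.0645 rect c(636.1,116.5) s(32.7,32.1) a27.0
top bowl 
  was n531 mean [743.9 269.3] zmed 0.0309 p95 0.0413 rect c(738.7,263.7) s(77.1,78.1) a39.6 
  now n527 mean [744.5 269. ] zmed 0.0307 p95 0.0416 rect c(739.5,264.4) s(77.0,79.0) a88.9
top cup 
  was n468 mean [ 736.9 -286.1] zmed 0.0632 p95 0.0767 rect c(732.1,-281.9) s(70.6,69.9) a86.7 
  now n465 mean [ 736.6 -285.8] zmed 0.0644 p95 0.0765 rect c(731.9,-282.5) s(70.6,69.8) a85.4
top box n2549 mean [514.8 320.8] zmed 0.1182 p95 0.1227 rect c(515.9,320.8) s(189.5,64.7) a1.1
```

View pics/scene9.png

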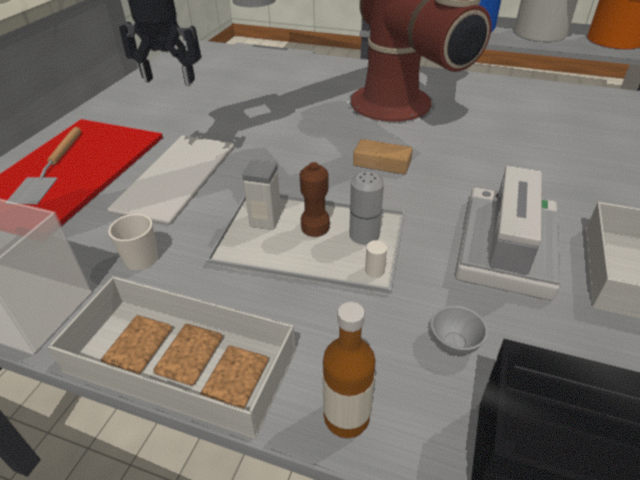

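Everything stands upright: the tin (262,195), mill (314,200) and shaker (367,207) are back within 2 mm, the box lies centred on the plate at (520,218), and the salt, bowl and cup are unmoved.

```bash
python3 -c "
from plant import manip
print(manip.job_done())"
```

```text
the job is handed in; nothing more can be done
None
```

I handed the job in (no verdict came back): by camera, the box lies centred and lengthwise on the scale, the mill, shaker and tin are upright within about 2 mm of their starting places, and the salt, bowl and cup are unmoved.

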